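# Put the round-bottom flasks on the rings of their size

## Task

The three stoppered amber round-bottom flasks stand on the wrong support rings: put the small flask on the small cork ring, the middle flask on the middle cork ring and the large flask on the large cork ring, seated and upright with nothing holding them. The large and the middle flask are in each other's place, so park one of them on a free ring meanwhile: a round flask must never be set down on the bare bench, knocked over or dropped. Leave the beaker, the reagent bottle and the measuring cylinder standing where they are.

Things in the scene. Friction and masses are not known exactly. Their poses are not given: they have to be found in the camera images.
- flask_s: SMALL amber round-bottom flask with white stopper, loose. Origin = centre of the round bulb; z up through the neck. Bulb 51 mm wide; straight round neck 20 mm wide, free to grip from 33 to 70 mm above the origin; on it a white stopper 16 mm wide, up to 80 mm above the origin. About 60 g, weight low in the bulb, steady on a ring. Starts on the black rubber ring.
- flask_m: MIDDLE amber round-bottom flask with white stopper, loose. Origin = centre of the round bulb; z up through the neck. Bulb 64 mm wide; straight round neck 24 mm wide, free to grip from 39 to 80 mm above the origin; on it a white stopper 20 mm wide, up to 90 mm above the origin. About 110 g, weight low in the bulb, steady on a ring. Starts on the large cork ring.
- flask_l: LARGE amber round-bottom flask with white stopper, loose. Origin = centre of the round bulb; z up through the neck. Bulb 85 mm wide; straight round neck 28 mm wide, free to grip from 49 to 96 mm above the origin; on it a white stopper 24 mm wide, up to 106 mm above the origin. About 220 g, weight low in the bulb, steady on a ring. Starts on the middle cork ring.
- ring_s: SMALL cork ring, lying flat on the bench and fixed there: 75 mm outside, hole 32 mm, 25 mm high. Origin = centre of its underside on the bench, z up. Empty at the start. A seated flask rests on the hole's upper edge: the small flask's origin is then 45 mm above the bench (middle flask 53 mm, large flask 64 mm).
- ring_m: MIDDLE cork ring, fixed on the bench: 105 mm outside, hole 44 mm, 30 mm high. Origin = centre of its underside, z up. The middle flask seated on it has its origin 53 mm above the bench (small flask 43 mm, large flask 66 mm).
- ring_l: LARGE cork ring, fixed on the bench: 135 mm outside, hole 56 mm, 35 mm high. Origin = centre of its underside, z up. The large flask seated on it has its origin 67 mm above the bench (middle flask 50 mm; the small flask would drop through: do not put it there).
- ring_x: Black rubber support ring, the spare one, fixed on the bench: collar 86 mm outside, hole 40 mm, 28 mm high, on a flat foot 112 mm in diameter and 8 mm high. Origin = centre of its underside, z up. Any flask can stand on it: origin then 44 mm (small), 53 mm (middle) or 65 mm (large) above the bench.
- beaker: Bystander: low-form glass beaker, open at the top, 74 mm across the rim, 90 mm high, loose. Origin = centre of its underside.
- bottle: Bystander: clear glass reagent bottle with a blue screw cap, 56 mm in diameter, 108 mm high, loose. Origin = centre of its underside.
- cylinder: Bystander: slim glass measuring cylinder on a blue six-sided foot 52 mm wide, tube 18 mm in diameter, 140 mm high, light, loose and easily knocked over. Origin = centre of its underside.
Things that resemble listed ones, but are neither listed nor needed, are in the scene too. What is shaped like the flask_s but yellow is not meant.

How it is judged:
At the end, for the whole second after the job is handed in: Small, middle and large flask each stand on the cork ring of their own size: bulb centre within 10 mm of the ring's axis and no more than 6 mm above its seated height, tilted less than 25 degrees, at rest and released (horizontal distance between flask_s and ring_s below 0.01 m and z of flask_s in the frame of ring_s below 0.0509 m and angle between each of flask_s, flask_m, flask_l's own z axis and vertical below 0.44 rad and linear speed of each of flask_s, flask_m, flask_l below 0.02 m/s and angular speed of each of flask_s, flask_m, flask_l below 0.3 rad/s and horizontal distance between flask_m and ring_m below 0.01 m and z of flask_m in the frame of ring_m below 0.0592 m and horizontal distance between flask_l and ring_l below 0.01 m and z of flask_l in the frame of ring_l below 0.073 m); the robot touches nothing.
It fails at once if a flask is tipped over (more than 50 degrees) (angle between any of flask_s, flask_m, flask_l's own z axis and vertical above 0.87 rad).
It fails at once if a flask is stood or rolled on the bare bench (height (world z) of flask_s below 0.0305 m or height (world z) of flask_m below 0.037 m or height (world z) of flask_l below 0.0475 m).
It fails at once if a flask is dropped (falls out of the gripper through more than about 20 mm) ((contact force between the fingers and flask_s below 0.1 N and linear speed of flask_s above 0.65 m/s) or (contact force between the fingers and flask_m below 0.1 N and linear speed of flask_m above 0.65 m/s) or (contact force between the fingers and flask_l below 0.1 N and linear speed of flask_l above 0.65 m/s)).
It fails at once if a bystander is pushed more than 20 mm or knocked over (distance of any of beaker, bottle, cylinder from where it was at the start of the episode above 0.02 m or angle between any of beaker, bottle, cylinder's own z axis and vertical above 0.35 rad).
It also fails if it takes over 120 s, if anything falls off the work surface, if the arm or the gripper's body presses on something with over 40 N, if the wrist force passes 120 N, or if a joint passes its speed limit or range.

## Robot

A 6-joint arm with a two-finger parallel gripper is mounted at the origin on the work surface. World frame = base frame: x ahead of the robot, y to its left, z up, the work surface at z = 0. Lengths are in m, angles in rad, forces in N, time in s.
With the tool pointing down it reaches from about 0.375 to 0.975 m from the base axis. Payload 3.8 kg.
Tool frame: the origin (TCP) lies on the centre line of the jaws, within the pads' length; the fingertips stand 14 mm ahead of it and the grasp point (between the pads) lies 5 mm behind it; x points along the fingers, y is the direction in which the jaws open and shut, and the axes are right-handed (so a half turn about x gives the same grasp; the last joint's range is limited). The gripper opens to 85 mm and grips with 20 to 120 N. Pads are 22 mm wide; open, the fingers measure 114 mm over their backs; the gripper's body (76 mm by 85 mm) begins 54 mm behind the grasp point. The pads swing forward as they close: fully open they stand 13 mm farther back than shut.
Start: joints at [-1.292, 0.264, 1.604, -0, 1.274, -0.037], TCP at [0.21, -0.642, 0.245] pointing down, gripper open.
Joint ranges: [-2.63, 2.63], [-0.94, 2.18], [0.31, 2.57], [-1.31, 4.45], [0, 2.66], [-2.55, 2.55]. Speed limits (rad/s): [2.57, 2.57, 3.14, 3.14, 3.14, 3.14].

## Interface

Orientations are given as a rotation vector (axis times angle).
In Python, from workcell import bot gives the robot as it stands.
- The arm moves only by the shell command python3 -m creep 'ROWS' [FORCE]. ROWS is JSON, a list of rows, each an object with "grip": the finger opening in cm, from 0 to 8.54; "dp": the shift along the tool's x, y, z in cm, a list of three; "rotation": the turn, a rotation vector about the tool's x, y, z in rad, a list of three. A call has 1 to 5 rows; each row is the pose to reach, as a shift and turn from the pose commanded when the call began, along the tool's axes at that moment; what a row does not reach only later rows make up. A row lasts 1/12 s, in which the tool goes at most 41.7 mm and 7.16 degrees, less where a joint would pass 70% of its speed; a pose out of reach is approached as far as the arm can. A call with a gripper value outside its range is refused whole. The fingers move at their own pace and stop on an object; FORCE is the grip in N (left out, the last holds). Time passes only in rows, so rows that repeat a pose let the fingers close. It gives the time, the measured TCP pose, the force and the opening at its end, in the units of the state.
- bot.read_state(): the state, without advancing time (a new reading comes with each control period).
- bot.read_camera(name): name is "scene" or "top"; returns (picture, depth): 384x512x3 uint8, red, green, blue; 384x512 float32, m along the optical axis (not along the pixel's ray), 0 where there is no reading.
- bot.get_calibration(name): a dict with "fx", "fy", "cx", "cy" (pixels), "dist" ([k1, k2, p1, p2, k3] as OpenCV has them; the pictures are not rectified), "rvec" (rotation vector, rad) and "tvec" (3), from world to camera coordinates, as OpenCV has them. Camera axes: x right, y down, z forward; pixel columns grow to the right and rows downward; lengths in m; the calibration is good to about 2 mm. A picture is of the moment at which its call begins. get_calibration takes no time and is no camera call.
- bot.finish_job(): hands the job in, once; it reports no verdict.
The state is a dict: "time": time; "q": joint angles; "joint_vel": joint speeds; "joint_torque": joint torques, N m; "tool_pos": TCP position; "tcp_rot": TCP orientation; "wrist_force": force on the tool from outside, world axes, zero at the start; "torque": the same for the moment, N m; "width": opening from 0.0 (shut) to 1.0 (fully open).
Only numpy, scipy, OpenCV 4.12 (cv2) and the standard library are available. Lean on these libraries where they do the work, as an engineer would, in place of code of your own. Each camera call takes 0.05 s, during which the arm holds its last target.

## Working session

There is one attempt and no reset: what is moved stays moved. The work goes in short steps, Python scripts to look and compute and a shell command to move; the robot and the scene stay as the last step left them, time stands still between calls to the robot, and variables do not carry over. Pictures are saved under pics/ and viewed, and the job is handed in when it is done.

```bash
mkdir -p pics; ls; python3 - <<'E'
from workcell import bot
import cv2,numpy as np
print(bot.read_state())
for n in("scene","top"):
    p,d=bot.read_camera(n); cv2.imwrite(f"pics/{n}0.png",p[:,:,::-1]); np.save(f"pics/{n}0_d.npy",d); print(n,bot.get_calibration(n))
E
```

```text
pics
{'time': 0.0, 'q': array([-1.29191418e+00,  2.64759295e-01,  1.60535816e+00,  2.96190703e-05,
        1.27370485e+00, -3.69189564e-02]), 'joint_vel': array([ 1.87726794e-03, -6.60656307e-05, -2.37962565e-04,  2.32652629e-04,
        1.56250325e-03,  1.05969517e-03]), 'joint_torque': array([-4.09441454e-04, -5.15105009e+01, -3.67319226e+01, -1.93283945e-04,
        1.28735075e-02, -3.60980451e-06]), 'tool_pos': array([ 0.20944435, -0.64095473,  0.24396641]), 'tcp_rot': array([ 2.05159353,  0.32900076, -2.05209422]), 'wrist_force': array([ 0.71807926, -0.0105437 , -0.02916823]), 'torque': array([ 0.00513862,  0.00459408, -0.03644041]), 'width': 0.99950486950058}
scene {'fx': 426.27736396720553, 'fy': 426.27736396720553, 'cx': 255.583805430551, 'cy': 186.83969339965802, 'dist': array([0.05081361, 0.        , 0.        , 0.        , 0.        ]), 'rvec': array([ 2.14075054,  1.2357461 , -0.45598958]), 'tvec': array([-0.26195974, -0.33503444,  1.52544965])}
top {'fx': 433.43169383998065, 'fy': 433.43169383998065, 'cx': 258.68829126855906, 'cy': 184.39693518809355, 'dist': array([-0.06513836,  0.        ,  0.        ,  0.        ,  0.        ]), 'rvec': array([ 2.16041523, -2.16902394,  0.12499896]), 'tvec': array([-0.02365543,  0.57035095,  0.98337426])}
```

View pics/scene0.png

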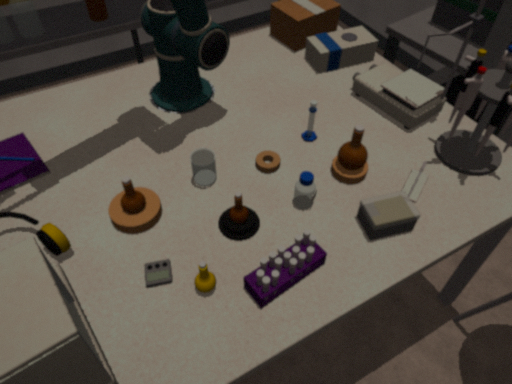

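View pics/top0.png

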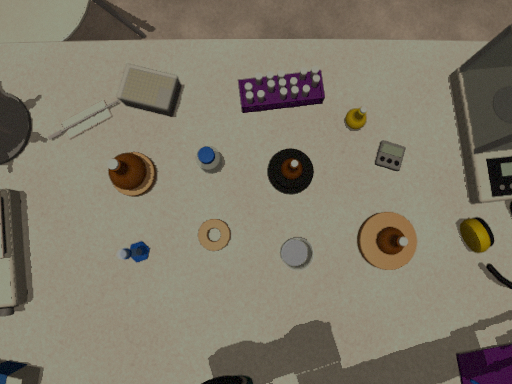

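The scene shows the large flask on the right-hand cork ring (scene 350,155), the small one on the black ring (238,215), the middle one on the big left ring (130,200), and the empty small ring at (267,160). The yellow look-alike is at (205,280). In the top view the rings are near L (388,240), M (132,173), S (214,235) and X (290,170). I'll enlarge these.

```bash
cat > h.py <<'E'
import cv2,numpy as np
from workcell import bot
def ray(n,u,v):
    c=bot.get_calibration(n);K=np.array([[c['fx'],0,c['cx']],[0,c['fy'],c['cy']],[0,0,1]])
    p=cv2.undistortPoints(np.array([[[u,v]]],float),K,c['dist'])[0,0]
    R=cv2.Rodrigues(c['rvec'])[0]
    return -R.T@c['tvec'], R.T@np.array([p[0],p[1],1])
def at(n,u,v,z):
    o,d=ray(n,u,v); return o+d*(z-o[2])/d[2]
def proj(n,P):
    c=bot.get_calibration(n);K=np.array([[c['fx'],0,c['cx']],[0,c['fy'],c['cy']],[0,0,1]])
    return cv2.projectPoints(np.array(P,float).reshape(-1,3),c['rvec'],c['tvec'],K,c['dist'])[0][:,0]
def circ(n,img,x,y,r,z,s,u0,v0,col):
    t=np.linspace(0,2*np.pi,60)
    q=proj(n,np.c_[x+r*np.cos(t),y+r*np.sin(t),0*t+z])
    cv2.polylines(img,[np.round(((q-[u0,v0])+.5)*s*16).astype(int)],True,col,1,cv2.LINE_AA,4)
def crop(im,u0,v0,w,h,s): return cv2.resize(im[v0:v0+h,u0:u0+w],None,fx=s,fy=s,interpolation=cv2.INTER_CUBIC)
E
python3 - <<'E'
from h import *
im=cv2.imread('pics/top0.png')
a=[crop(im,u-40,v-40,80,80,4.8) for u,v in((388,240),(132,173),(214,235),(290,170))]
im2=np.vstack([np.hstack(a[:2]),np.hstack(a[2:])])
cv2.imwrite('pics/c0.png',cv2.resize(im2,(600,600)))
for u,v,z in((388,240,.035),(132,173,.03),(214,235,.025),(290,170,.028)): print(at('top',u,v,z).round(4))
E
```

```text
[ 0.4389 -0.3255  0.035 ]
[0.5988 0.2738 0.03  ]
[0.4527 0.0788 0.025 ]
[ 0.6047 -0.1001  0.028 ]
```

View pics/c0.png

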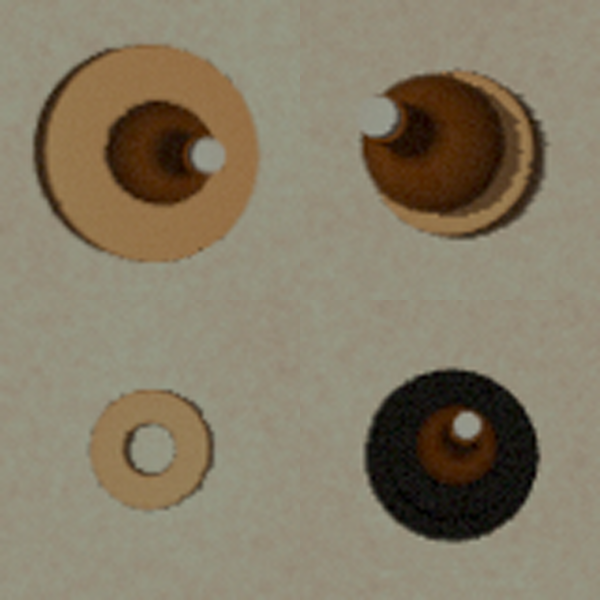

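```bash
cat > ov.py <<'E'
from h import *
import sys
# rings x,y,r,z  ; flasks: bulb z, r, top z, stopper r
R={'L':(388.2,240.3,.0675,.035),'M':(131.4,173.4,.0525,.03),'S':(213.6,234.4,.0375,.025),'X':(290.2,170.8,.056,.008)}
st={'L':(207,155,348,200,.14,.010),'M':(377-300,117,92,133,.172,.012),'X':(467-300,424-300,250,130,.124,.008)}
im=cv2.imread('pics/top0.png'); sc=cv2.imread('pics/scene0.png'); o=[];o2=[]
for k,(u,v,r,z) in R.items():
    p=at('top',u,v,z); print(k,p.round(4))
    u0,v0=int(u)-40,int(v)-40
    c=crop(im,u0,v0,80,80,3.75); circ('top',c,p[0],p[1],r,z,3.75,u0,v0,(0,255,0))
    q=proj('scene',[p[0],p[1],.04])[0]; a,b=int(q[0])-40,int(q[1])-40
    d=crop(sc,a,b,80,80,3.75); circ('scene',d,p[0],p[1],r,z,3.75,a,b,(0,255,0))
    if k in st:
        x,y,uu,vv,h,sr=st[k]; s=at('top',uu+x/3.75-.5,vv+y/3.75-.5,h); print('  stopper',s.round(4))
        circ('top',c,s[0],s[1],sr,h,3.75,u0,v0,(255,0,255));circ('scene',d,s[0],s[1],sr,h,3.75,a,b,(255,0,255))
    o.append(c);o2.append(d)
cv2.imwrite('pics/ov_top.png',np.vstack([np.hstack(o[:2]),np.hstack(o[2:])]))
cv2.imwrite('pics/ov_sc.png',np.vstack([np.hstack(o2[:2]),np.hstack(o2[2:])]))
E
python3 ov.py
```

```text
L [ 0.4382 -0.3259  0.035 ]
  stopper [ 0.4387 -0.3249  0.14  ]
M [0.5978 0.2752 0.03  ]
  stopper [0.5982 0.274  0.172 ]
S [0.4541 0.0797 0.025 ]
X [ 0.6057 -0.102   0.008 ]
  stopper [ 0.6067 -0.1016  0.124 ]
```

View pics/ov_top.png

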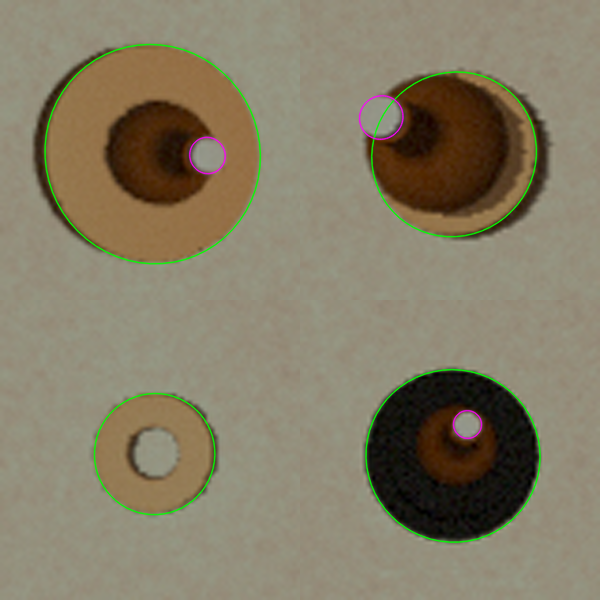

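View pics/ov_sc.png

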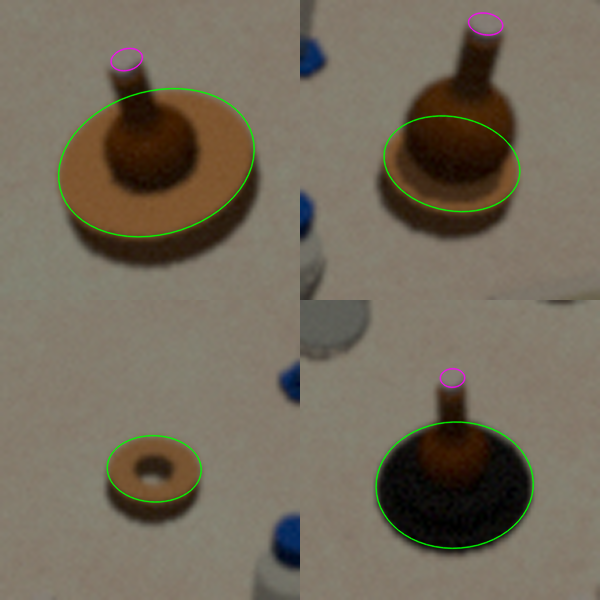

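```bash
cat > go.py <<'E'
from h import *
import sys
s=bot.read_state(); R=cv2.Rodrigues(s['tcp_rot'])[0]
print('t',round(s['time'],2),'pos',s['tool_pos'].round(4),'w',round(float(s['width'])*85.4,1),'F',s['wrist_force'].round(1))
print('toolx,y,z:',R.T.round(3).tolist())
for a in sys.argv[1:]:
    t=np.array(eval(a)); print(a,'dp cm',(R.T@(t-s['tool_pos'])*100).round(2))
E
python3 go.py .606,-.102,.245; python3 -c "
from h import *
for u,v,z in((208,155,.108),(125,254,.14),(294,252,.09)): print(at('top',u,v,z).round(3))"
```

```text
t 0.1 pos [ 0.2095 -0.641   0.244 ] w 85.5 F [ 0.2  0.5 -0.6]
toolx,y,z: [[-0.001, 0.002, -1.0], [0.311, -0.951, -0.002], [-0.951, -0.311, -0.0]]
.606,-.102,.245 dp cm [-1.000e-02 -3.892e+01 -5.443e+01]
[0.627 0.085 0.108]
[0.414 0.252 0.14 ]
[ 0.415 -0.102  0.09 ]
```

```bash

python3 -m creep '[{"grip":8.5,"dp":[0,-2,-2.7],"rotation":[0,0,0]},{"grip":8.5,"dp":[0,-4,-5.4],"rotation":[0,0,0]},{"grip":8.5,"dp":[0,-6,-8.2],"rotation":[0,0,0]},{"grip":8.5,"dp":[0,-8,-10.9],"rotation":[0,0,0]},{"grip":8.5,"dp":[0,-9.7,-13.6],"rotation":[0,0,0]}]' 40
python3 -m creep '[{"grip":8.5,"dp":[0,-2,-2.7],"rotation":[0,0,0]},{"grip":8.5,"dp":[0,-4,-5.4],"rotation":[0,0,0]},{"grip":8.5,"dp":[0,-6,-8.2],"rotation":[0,0,0]},{"grip":8.5,"dp":[0,-8,-10.9],"rotation":[0,0,0]},{"grip":8.5,"dp":[0,-9.7,-13.6],"rotation":[0,0,0]}]'
python3 -m creep '[{"grip":8.5,"dp":[0,-2,-2.7],"rotation":[0,0,0]},{"grip":8.5,"dp":[0,-4,-5.4],"rotation":[0,0,0]},{"grip":8.5,"dp":[0,-6,-8.2],"rotation":[0,0,0]},{"grip":8.5,"dp":[0,-8,-10.9],"rotation":[0,0,0]},{"grip":8.5,"dp":[0,-9.7,-13.6],"rotation":[0,0,0]}]'
python3 -m creep '[{"grip":8.5,"dp":[0,-2,-2.7],"rotation":[0,0,0]},{"grip":8.5,"dp":[0,-4,-5.4],"rotation":[0,0,0]},{"grip":8.5,"dp":[0,-6,-8.2],"rotation":[0,0,0]},{"grip":8.5,"dp":[0,-8,-10.9],"rotation":[0,0,0]},{"grip":8.5,"dp":[0,-9.7,-13.6],"rotation":[0,0,0]}]'
python3 go.py .606,-.102,.245
```

```text
time: 0.52
tool_pos: [0.3091, -0.5052, 0.2446]
tcp_rot: [2.051, 0.328, -2.052]
wrist_force: [0.2, 0.4, -0.1]
width: 0.995
time: 0.93
tool_pos: [0.4082, -0.3707, 0.2448]
tcp_rot: [2.051, 0.328, -2.052]
wrist_force: [0.5, 0.1, -0.9]
width: 0.996
time: 1.35
tool_pos: [0.5074, -0.2363, 0.2448]
tcp_rot: [2.05, 0.328, -2.052]
wrist_force: [0.0, -0.2, 0.3]
width: 0.998
time: 1.77
tool_pos: [0.6065, -0.1019, 0.2447]
tcp_rot: [2.05, 0.328, -2.052]
wrist_force: [-0.0, -0.4, 0.1]
width: 0.996
t 1.77 pos [ 0.6065 -0.1019  0.2447] w 85.0 F [-0.  -0.4  0.1]
toolx,y,z: [[-0.001, 0.0, -1.0], [0.311, -0.95, -0.001], [-0.95, -0.311, 0.001]]
.606,-.102,.245 dp cm [-0.03 -0.    0.05]
```

```bash

python3 -m creep '[{"grip":6,"dp":[3,0,0],"rotation":[0,0,0]},{"grip":6,"dp":[6,0,0],"rotation":[0,0,0]},{"grip":6,"dp":[9,0,0],"rotation":[0,0,0]},{"grip":6,"dp":[12,0,0],"rotation":[0,0,0]},{"grip":6,"dp":[14.9,0,0],"rotation":[0,0,0]}]' 40
python3 -m creep '[{"grip":1,"dp":[0,0,0],"rotation":[0,0,0]},{"grip":1,"dp":[0,0,0],"rotation":[0,0,0]},{"grip":1,"dp":[0,0,0],"rotation":[0,0,0]},{"grip":1,"dp":[0,0,0],"rotation":[0,0,0]},{"grip":1,"dp":[0,0,0],"rotation":[0,0,0]}]' 40
python3 -m creep '[{"grip":1,"dp":[0,0,0],"rotation":[0,0,0]},{"grip":1,"dp":[0,0,0],"rotation":[0,0,0]},{"grip":1,"dp":[0,0,0],"rotation":[0,0,0]}]'
```

```text
time: 2.18
tool_pos: [0.6056, -0.1034, 0.0943]
tcp_rot: [2.05, 0.327, -2.052]
wrist_force: [0.2, -1.3, -0.0]
width: 0.702
time: 2.6
tool_pos: [0.6078, -0.1041, 0.099]
tcp_rot: [2.054, 0.325, -2.047]
wrist_force: [-0.7, 0.4, 0.6]
width: 0.22
time: 2.85
tool_pos: [0.6076, -0.1041, 0.0983]
tcp_rot: [2.054, 0.325, -2.047]
wrist_force: [-0.6, 0.9, 5.7]
width: 0.219
```

```bash
cat > look.py <<'E'
from h import *
import sys
# look.py name x y z
nm=sys.argv[1]; P=[float(v) for v in sys.argv[2:5]]; hw=int(sys.argv[5]) if len(sys.argv)>5 else 40
o=[]
for n in('scene','top'):
    p,_=bot.read_camera(n); im=p[:,:,::-1].copy(); q=proj(n,P)[0]
    u=int(np.clip(q[0]-hw,0,512-2*hw));v=int(np.clip(q[1]-hw,0,384-2*hw)); print(n,u,v,400/(2*hw))
    o.append(cv2.resize(im[v:v+2*hw,u:u+2*hw],(400,400),interpolation=cv2.INTER_CUBIC))
o=np.clip(np.hstack(o).astype(float)*1.5,0,255).astype(np.uint8)
cv2.imwrite(f'pics/{nm}.png',o)
E
python3 look.py a1 .606 -.102 .09
```

```text
scene 198 161 5.0
top 252 125 5.0
```

View pics/a1.png

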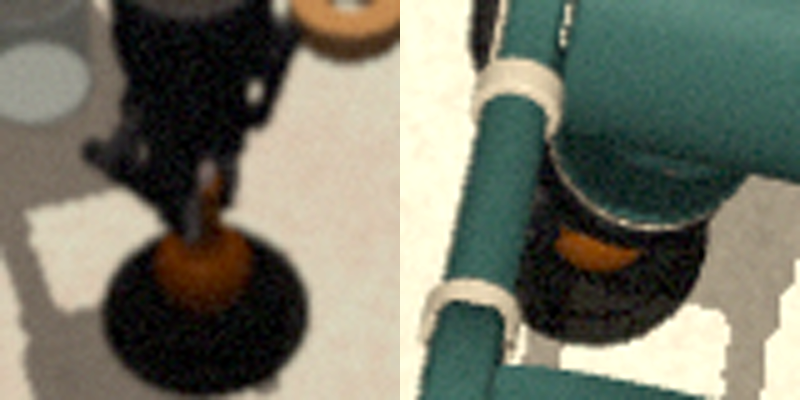

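The picture shows the jaws on the small flask's neck, tips close above the shoulder (scene crop ~200,215). I'll lift a little and check.

```bash

python3 -m creep '[{"grip":1,"dp":[-0.5,0,0],"rotation":[0,0,0]},{"grip":1,"dp":[-1.5,0,0],"rotation":[0,0,0]},{"grip":1,"dp":[-3,0,0],"rotation":[0,0,0]},{"grip":1,"dp":[-5,0,0],"rotation":[0,0,0]},{"grip":1,"dp":[-7,0,0],"rotation":[0,0,0]}]' 
python3 -m creep '[{"grip":1,"dp":[-2,0,0],"rotation":[0,0,0]},{"grip":1,"dp":[-4,0,0],"rotation":[0,0,0]},{"grip":1,"dp":[-6,0,0],"rotation":[0,0,0]},{"grip":1,"dp":[-7,0,0],"rotation":[0,0,0]},{"grip":1,"dp":[-7,0,0],"rotation":[0,0,0]}]' 
python3 go.py .4541,.0797,.24; python3 look.py a2 .606 -.102 .20 60
```

```text
time: 3.37
tool_pos: [0.6056, -0.1038, 0.1668]
tcp_rot: [2.05, 0.327, -2.053]
wrist_force: [-0.2, -0.6, -0.1]
width: 0.216
time: 3.78
tool_pos: [0.6081, -0.1043, 0.2402]
tcp_rot: [2.056, 0.324, -2.044]
wrist_force: [0.5, 0.4, 0.4]
width: 0.22
t 3.78 pos [ 0.6081 -0.1043  0.2402] w 18.8 F [0.5 0.4 0.4]
toolx,y,z: [[0.006, -0.001, -1.0], [0.311, -0.951, 0.003], [-0.951, -0.311, -0.005]]
.4541,.0797,.24 dp cm [ -0.1  -22.27   8.92]
scene 177 111 3.3333333333333335
top 237 96 3.3333333333333335
```

View pics/a2.png

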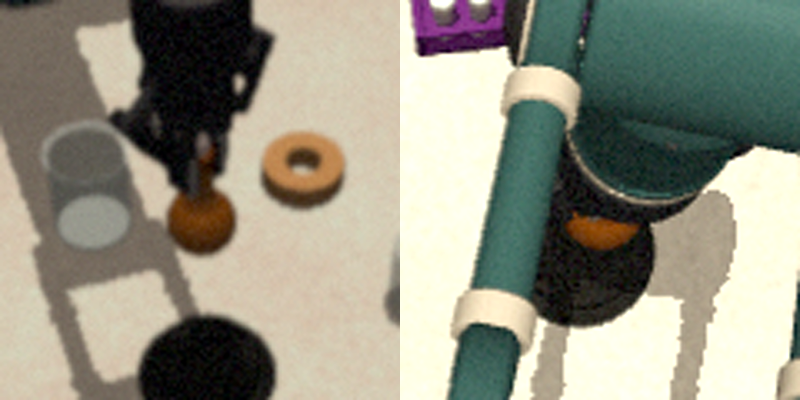

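The small flask hangs upright below the jaws (scene crop 203,215), and the small ring is at (303,165) in the crop. Next I carry it there.

```bash

python3 -m creep '[{"grip":1,"dp":[0,-1,0.4],"rotation":[0,0,0]},{"grip":1,"dp":[0,-3.5,1.4],"rotation":[0,0,0]},{"grip":1,"dp":[0,-6,2.4],"rotation":[0,0,0]},{"grip":1,"dp":[0,-8.5,3.4],"rotation":[0,0,0]},{"grip":1,"dp":[0,-11.1,4.5],"rotation":[0,0,0]}]' 
python3 -m creep '[{"grip":1,"dp":[0,-2.5,1],"rotation":[0,0,0]},{"grip":1,"dp":[0,-5,2],"rotation":[0,0,0]},{"grip":1,"dp":[0,-7.5,3],"rotation":[0,0,0]},{"grip":1,"dp":[0,-10,4],"rotation":[0,0,0]},{"grip":1,"dp":[0,-11.1,4.4],"rotation":[0,0,0]}]' 
python3 -m creep '[{"grip":1,"dp":[0,0,0],"rotation":[0,0,0]},{"grip":1,"dp":[0,0,0],"rotation":[0,0,0]},{"grip":1,"dp":[0,0,0],"rotation":[0,0,0]}]' 
python3 go.py .4541,.0797,.0995; python3 look.py a3 .454 .08 .14 60
```

```text
time: 4.3
tool_pos: [0.5265, -0.0111, 0.2339]
tcp_rot: [2.048, 0.327, -2.056]
wrist_force: [0.2, -0.2, -0.2]
width: 0.218
time: 4.72
tool_pos: [0.4488, 0.0814, 0.2341]
tcp_rot: [2.046, 0.329, -2.056]
wrist_force: [-0.4, 0.2, -1.4]
width: 0.219
time: 4.97
tool_pos: [0.4529, 0.0791, 0.2358]
tcp_rot: [2.05, 0.326, -2.051]
wrist_force: [0.1, 0.0, -0.5]
width: 0.214
t 4.97 pos [0.4529 0.0791 0.2358] w 18.2 F [ 0.1  0.  -0.5]
toolx,y,z: [[-0.0, -0.001, -1.0], [0.311, -0.951, 0.0], [-0.951, -0.311, 0.0]]
.4541,.0797,.0995 dp cm [13.63 -0.03 -0.14]
scene 208 68 3.3333333333333335
top 147 174 3.3333333333333335
```

View pics/a3.png

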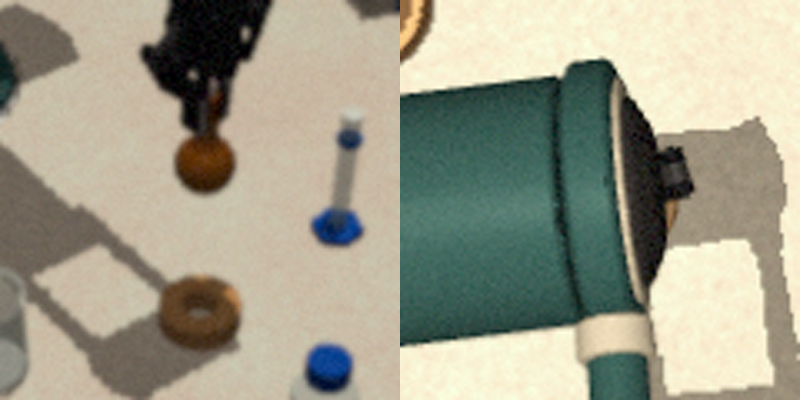

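```bash
python3 -c "
from h import *
for z in(.176,.182,.188): print(at('scene',208+205/3.333-.5,68+162/3.333-.5,z))
print((proj('scene',[[.4529,.0791,.182],[.4541,.0797,.045]])-[208,68]+.5)*3.333)"
```

```text
[0.44444145 0.08501476 0.176     ]
[0.45063635 0.08100144 0.182     ]
[0.45683126 0.07698811 0.188     ]
[[204.45416565 164.29185254]
 [200.6495652  286.30129312]]
```

The bulb (scene crop 205,162) matches the TCP axis to about 2 mm, so I lower.

```bash

python3 -m creep '[{"grip":1,"dp":[3,0,-0.1],"rotation":[0,0,0]},{"grip":1,"dp":[6,0,-0.1],"rotation":[0,0,0]},{"grip":1,"dp":[9,0,-0.1],"rotation":[0,0,0]},{"grip":1,"dp":[11,0,-0.1],"rotation":[0,0,0]},{"grip":1,"dp":[12.5,0,-0.1],"rotation":[0,0,0]}]' 
python3 -m creep '[{"grip":1,"dp":[0.3,0,0],"rotation":[0,0,0]},{"grip":1,"dp":[0.6,0,0],"rotation":[0,0,0]},{"grip":1,"dp":[0.8,0,0],"rotation":[0,0,0]},{"grip":1,"dp":[0.8,0,0],"rotation":[0,0,0]},{"grip":1,"dp":[0.8,0,0],"rotation":[0,0,0]}]' 
python3 look.py a4 .454 .08 .06 40
```

```text
time: 5.48
tool_pos: [0.4526, 0.0788, 0.1086]
tcp_rot: [2.048, 0.325, -2.056]
wrist_force: [-1.5, -0.3, -1.0]
width: 0.219
time: 5.9
tool_pos: [0.4548, 0.0798, 0.1045]
tcp_rot: [2.053, 0.326, -2.049]
wrist_force: [0.3, -0.5, -1.2]
width: 0.221
scene 227 109 5.0
top 171 194 5.0
```

View pics/a4.png

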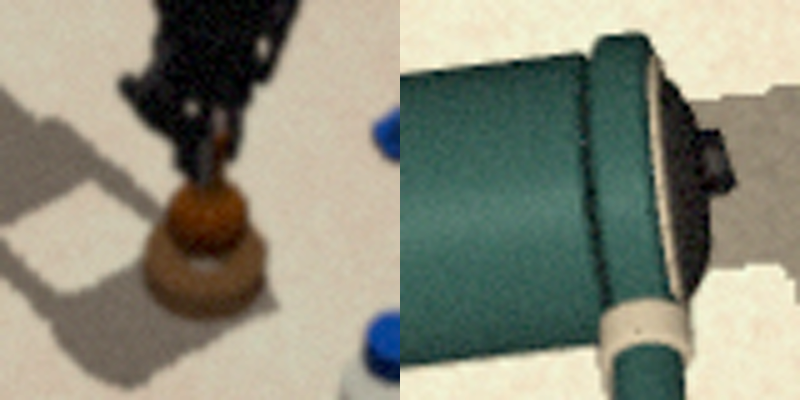

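The bulb hangs just above the ring and is centred; the hole's edge still shows at (207,262).

```bash

for i in 1 2; do :; done
python3 -m creep '[{"grip":1,"dp":[0.15,0,0],"rotation":[0,0,0]},{"grip":1,"dp":[0.3,0,0],"rotation":[0,0,0]},{"grip":1,"dp":[0.3,0,0],"rotation":[0,0,0]},{"grip":1,"dp":[0.3,0,0],"rotation":[0,0,0]}]' 
python3 -m creep '[{"grip":1,"dp":[0.1,0,0],"rotation":[0,0,0]},{"grip":1,"dp":[0.2,0,0],"rotation":[0,0,0]},{"grip":1,"dp":[0.2,0,0],"rotation":[0,0,0]},{"grip":1,"dp":[0.2,0,0],"rotation":[0,0,0]}]' 
python3 -m creep '[{"grip":1,"dp":[0.1,0,0],"rotation":[0,0,0]},{"grip":1,"dp":[0.2,0,0],"rotation":[0,0,0]},{"grip":1,"dp":[0.2,0,0],"rotation":[0,0,0]},{"grip":1,"dp":[0.2,0,0],"rotation":[0,0,0]}]' 
python3 look.py a5 .454 .08 .06 40
```

```text
time: 6.33
tool_pos: [0.4539, 0.0799, 0.1005]
tcp_rot: [2.052, 0.327, -2.05]
wrist_force: [0.9, 0.6, -0.4]
width: 0.221
time: 6.67
tool_pos: [0.4547, 0.0798, 0.0994]
tcp_rot: [2.053, 0.326, -2.048]
wrist_force: [1.1, -1.6, 5.5]
width: 0.222
time: 7.0
tool_pos: [0.4556, 0.0798, 0.0989]
tcp_rot: [2.054, 0.326, -2.047]
wrist_force: [-2.1, -1.7, 14.2]
width: 0.22
scene 227 109 5.0
top 171 194 5.0
```

View pics/a5.png

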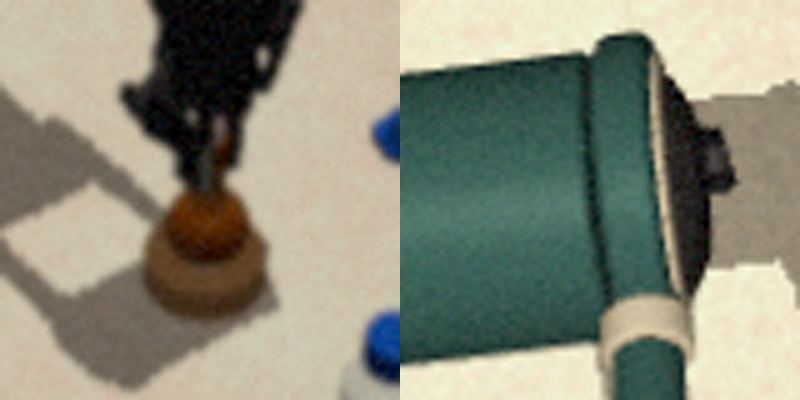

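Seated: 14 N upward and the hole's edge is gone. I release and retreat.

```bash

python3 -m creep '[{"grip":1,"dp":[-0.3,0,0],"rotation":[0,0,0]},{"grip":3,"dp":[-0.3,0,0],"rotation":[0,0,0]},{"grip":6,"dp":[-0.3,0,0],"rotation":[0,0,0]},{"grip":6,"dp":[-0.3,0,0],"rotation":[0,0,0]},{"grip":6,"dp":[-0.3,0,0],"rotation":[0,0,0]}]' 
python3 -m creep '[{"grip":6,"dp":[0,0,0],"rotation":[0,0,0]},{"grip":6,"dp":[-2,0,0],"rotation":[0,0,0]},{"grip":6,"dp":[-5,0,0],"rotation":[0,0,0]},{"grip":6,"dp":[-8,0,0],"rotation":[0,0,0]},{"grip":6,"dp":[-12,0,0],"rotation":[0,0,0]}]' 
python3 look.py a6 .454 .08 .08 40; python3 go.py .4385,-.3254,.24
```

```text
time: 7.52
tool_pos: [0.4531, 0.0798, 0.0987]
tcp_rot: [2.05, 0.327, -2.052]
wrist_force: [-0.4, 0.6, -0.7]
width: 0.701
time: 7.93
tool_pos: [0.4515, 0.0796, 0.2179]
tcp_rot: [2.045, 0.327, -2.057]
wrist_force: [1.1, 0.4, -0.4]
width: 0.705
scene 228 104 5.0
top 170 194 5.0
t 8.03 pos [0.4581 0.0804 0.2263] w 60.0 F [0.2 0.8 0.1]
toolx,y,z: [[0.013, 0.002, -1.0], [0.311, -0.951, 0.002], [-0.95, -0.311, -0.012]]
.4385,-.3254,.24 dp cm [-1.45 37.97 14.45]
```

View pics/a6.png

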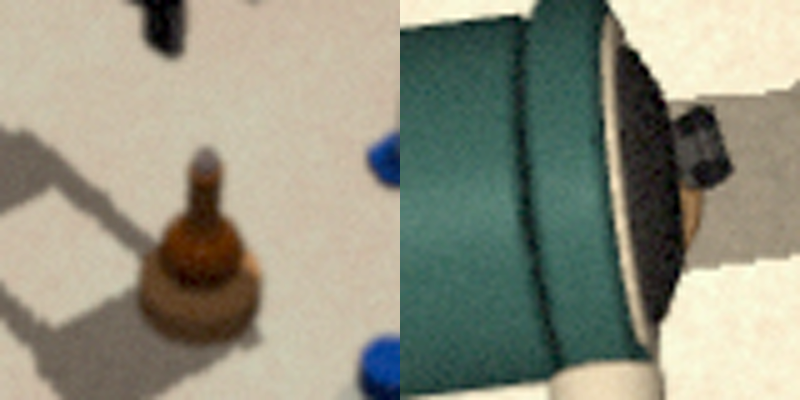

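The small flask stands upright on the small ring (scene crop 203,250). Now to the middle flask on the large ring.

```bash

python3 -m creep '[{"grip":6,"dp":[-1,2,0.7],"rotation":[0,0,0]},{"grip":6,"dp":[-2,5,1.8],"rotation":[0,0,0]},{"grip":6,"dp":[-2,8,2.9],"rotation":[0,0,0]},{"grip":6,"dp":[-2,11,4.1],"rotation":[0,0,0]},{"grip":6,"dp":[-2,14,5.3],"rotation":[0,0,0]}]' 
python3 -m creep '[{"grip":6,"dp":[0,3,1.1],"rotation":[0,0,0]},{"grip":6,"dp":[0,6,2.3],"rotation":[0,0,0]},{"grip":6,"dp":[0,9,3.4],"rotation":[0,0,0]},{"grip":6,"dp":[0,12,4.6],"rotation":[0,0,0]},{"grip":6,"dp":[0,15,5.7],"rotation":[0,0,0]}]' 
python3 -m creep '[{"grip":6,"dp":[0,3,1.1],"rotation":[0,0,0]},{"grip":6,"dp":[0,6,2.3],"rotation":[0,0,0]},{"grip":6,"dp":[0,9,3.4],"rotation":[0,0,0]},{"grip":6,"dp":[0,9,3.4],"rotation":[0,0,0]},{"grip":6,"dp":[0,9,3.4],"rotation":[0,0,0]}]' 
python3 go.py .4385,-.3254,.115
```

```text
time: 8.45
tool_pos: [0.4465, -0.0709, 0.2392]
tcp_rot: [2.051, 0.327, -2.05]
wrist_force: [0.5, -0.9, 0.1]
width: 0.703
time: 8.87
tool_pos: [0.4385, -0.2315, 0.2387]
tcp_rot: [2.051, 0.327, -2.052]
wrist_force: [0.4, 0.9, 0.3]
width: 0.706
time: 9.28
tool_pos: [0.4343, -0.3273, 0.2384]
tcp_rot: [2.052, 0.325, -2.054]
wrist_force: [0.3, 0.4, 0.0]
width: 0.702
t 9.28 pos [ 0.4343 -0.3273  0.2384] w 60.0 F [0.3 0.4 0. ]
toolx,y,z: [[-0.001, 0.001, -1.0], [0.308, -0.951, -0.001], [-0.951, -0.308, 0.001]]
.4385,-.3254,.115 dp cm [12.34 -0.03 -0.47]
```

```bash

python3 -m creep '[{"grip":6,"dp":[3,0,-0.4],"rotation":[0,0,0]},{"grip":6,"dp":[6,0,-0.4],"rotation":[0,0,0]},{"grip":6,"dp":[9,0,-0.4],"rotation":[0,0,0]},{"grip":6,"dp":[11,0,-0.4],"rotation":[0,0,0]},{"grip":6,"dp":[12.8,0,-0.4],"rotation":[0,0,0]}]'
python3 -m creep '[{"grip":6,"dp":[0,0,0],"rotation":[0,0,0]},{"grip":6,"dp":[0,0,0],"rotation":[0,0,0]}]'
python3 go.py .4385,-.3254,.110; python3 look.py b1 .438 -.325 .09 40 
```

```text
time: 9.7
tool_pos: [0.4376, -0.3223, 0.1087]
tcp_rot: [2.049, 0.331, -2.054]
wrist_force: [-0.8, -0.1, 0.1]
width: 0.701
time: 9.87
tool_pos: [0.4378, -0.3229, 0.1101]
tcp_rot: [2.049, 0.331, -2.054]
wrist_force: [-0.5, 0.2, 1.0]
width: 0.697
t 9.87 pos [ 0.4378 -0.3229  0.1101] w 59.5 F [-0.5  0.2  1. ]
toolx,y,z: [[-0.003, 0.002, -1.0], [0.312, -0.95, -0.003], [-0.95, -0.312, 0.002]]
.4385,-.3254,.110 dp cm [0.   0.26 0.01]
scene 90 151 5.0
top 355 200 5.0
```

View pics/b1.png

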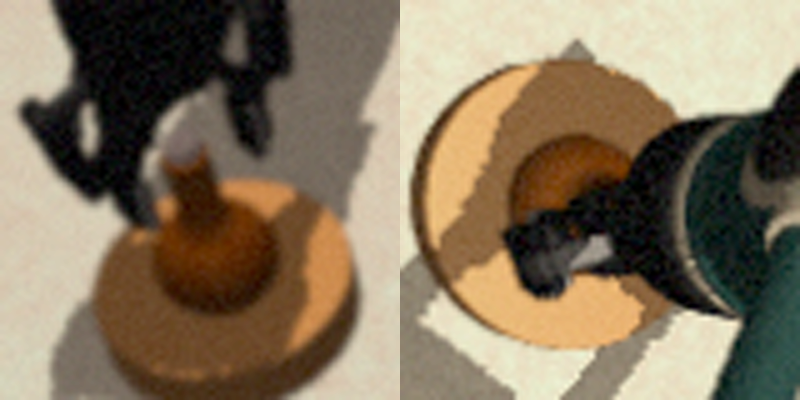

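The neck (scene crop 190,185) is between the open jaws. I shift 2.5 mm to centre on it and close.

```bash

python3 -m creep '[{"grip":6,"dp":[0,0.2,0],"rotation":[0,0,0]},{"grip":4,"dp":[0,0.2,0],"rotation":[0,0,0]},{"grip":3,"dp":[0,0.2,0],"rotation":[0,0,0]},{"grip":1.5,"dp":[0,0.2,0],"rotation":[0,0,0]},{"grip":1.5,"dp":[0,0.2,0],"rotation":[0,0,0]}]' 50
python3 -m creep '[{"grip":1.5,"dp":[0,0,0],"rotation":[0,0,0]},{"grip":1.5,"dp":[0,0,0],"rotation":[0,0,0]},{"grip":1.5,"dp":[0,0,0],"rotation":[0,0,0]},{"grip":1.5,"dp":[0,0,0],"rotation":[0,0,0]}]'
python3 -m creep '[{"grip":1.5,"dp":[-0.5,0,0],"rotation":[0,0,0]},{"grip":1.5,"dp":[-1.5,0,0],"rotation":[0,0,0]},{"grip":1.5,"dp":[-3,0,0],"rotation":[0,0,0]},{"grip":1.5,"dp":[-3,0,0],"rotation":[0,0,0]},{"grip":1.5,"dp":[-3,0,0],"rotation":[0,0,0]}]'
python3 look.py b2 .438 -.325 .10 40; python3 go.py .606,-.102,.26
```

```text
time: 10.38
tool_pos: [0.4396, -0.327, 0.112]
tcp_rot: [2.052, 0.326, -2.05]
wrist_force: [0.2, -0.4, 2.4]
width: 0.264
time: 10.72
tool_pos: [0.4396, -0.327, 0.1119]
tcp_rot: [2.051, 0.326, -2.05]
wrist_force: [-0.4, 0.8, 6.2]
width: 0.268
time: 11.13
tool_pos: [0.4398, -0.3273, 0.1423]
tcp_rot: [2.052, 0.325, -2.049]
wrist_force: [0.7, 0.0, -1.5]
width: 0.27
scene 89 148 5.0
top 356 200 5.0
t 11.23 pos [ 0.4388 -0.3265  0.1408] w 22.6 F [-0.5  0.1 -0.7]
toolx,y,z: [[-0.001, 0.0, -1.0], [0.311, -0.951, -0.001], [-0.951, -0.311, 0.001]]
.606,-.102,.26 dp cm [-11.93 -16.16 -22.86]
```

View pics/b2.png

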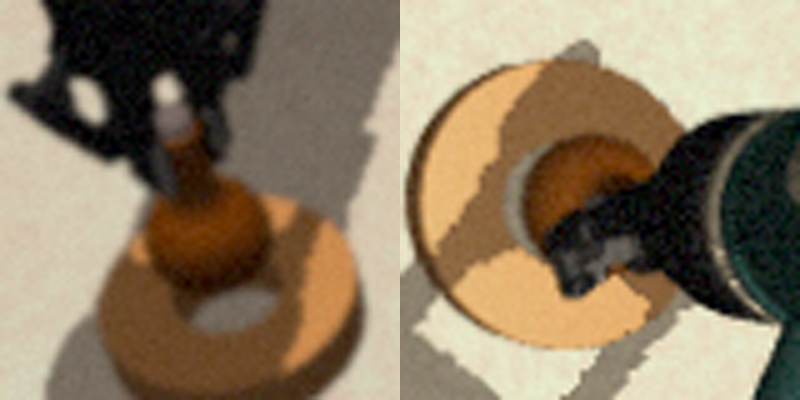

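The middle flask is held and clear of the large ring (the hole shows at 235,307). Carrying it to the black ring.

```bash

python3 -m creep '[{"grip":1.5,"dp":[-2,0,0],"rotation":[0,0,0]},{"grip":1.5,"dp":[-5,-0.5,-0.7],"rotation":[0,0,0]},{"grip":1.5,"dp":[-7,-2,-2.8],"rotation":[0,0,0]},{"grip":1.5,"dp":[-8,-3.5,-5],"rotation":[0,0,0]},{"grip":1.5,"dp":[-8,-5,-7.1],"rotation":[0,0,0]}]'
python3 -m creep '[{"grip":1.5,"dp":[0,-1.6,-2.3],"rotation":[0,0,0]},{"grip":1.5,"dp":[0,-3.3,-4.7],"rotation":[0,0,0]},{"grip":1.5,"dp":[0,-5,-7.1],"rotation":[0,0,0]},{"grip":1.5,"dp":[0,-6.7,-9.5],"rotation":[0,0,0]},{"grip":1.5,"dp":[0,-8,-11.3],"rotation":[0,0,0]}]'
python3 -m creep '[{"grip":1.5,"dp":[0,-1.3,-1.9],"rotation":[0,0,0]},{"grip":1.5,"dp":[0,-2.5,-3.6],"rotation":[0,0,0]},{"grip":1.5,"dp":[0,-3.1,-4.4],"rotation":[0,0,0]},{"grip":1.5,"dp":[0,-3.1,-4.4],"rotation":[0,0,0]},{"grip":1.5,"dp":[0,-3.1,-4.4],"rotation":[0,0,0]}]'
python3 go.py .606,-.102,.115
```

```text
time: 11.65
tool_pos: [0.493, -0.2575, 0.2241]
tcp_rot: [2.054, 0.322, -2.046]
wrist_force: [-0.0, -1.1, -1.0]
width: 0.26
time: 12.07
tool_pos: [0.5742, -0.1439, 0.22]
tcp_rot: [2.05, 0.329, -2.052]
wrist_force: [0.4, -0.5, -0.3]
width: 0.265
time: 12.48
tool_pos: [0.6053, -0.1029, 0.2203]
tcp_rot: [2.048, 0.328, -2.052]
wrist_force: [0.3, -0.1, -0.1]
width: 0.264
t 12.48 pos [ 0.6053 -0.1029  0.2203] w 22.6 F [ 0.3 -0.1 -0.1]
toolx,y,z: [[-0.002, -0.0, -1.0], [0.312, -0.95, -0.0], [-0.95, -0.312, 0.002]]
.606,-.102,.115 dp cm [10.53 -0.06 -0.12]
```

```bash

python3 -m creep '[{"grip":1.5,"dp":[3,-0.1,-0.1],"rotation":[0,0,0]},{"grip":1.5,"dp":[6,-0.1,-0.1],"rotation":[0,0,0]},{"grip":1.5,"dp":[8.5,-0.1,-0.1],"rotation":[0,0,0]},{"grip":1.5,"dp":[10,-0.1,-0.1],"rotation":[0,0,0]},{"grip":1.5,"dp":[10,-0.1,-0.1],"rotation":[0,0,0]}]'
python3 -m creep '[{"grip":1.5,"dp":[0.1,0,0],"rotation":[0,0,0]},{"grip":1.5,"dp":[0.3,0,0],"rotation":[0,0,0]},{"grip":1.5,"dp":[0.4,0,0],"rotation":[0,0,0]},{"grip":1.5,"dp":[0.4,0,0],"rotation":[0,0,0]},{"grip":1.5,"dp":[0.4,0,0],"rotation":[0,0,0]}]'
python3 -m creep '[{"grip":1.5,"dp":[0.1,0,0],"rotation":[0,0,0]},{"grip":1.5,"dp":[0.2,0,0],"rotation":[0,0,0]},{"grip":1.5,"dp":[0.2,0,0],"rotation":[0,0,0]},{"grip":1.5,"dp":[0.2,0,0],"rotation":[0,0,0]}]'
python3 look.py b3 .606 -.102 .08 40; python3 go.py
```

```text
time: 12.9
tool_pos: [0.6043, -0.1029, 0.1184]
tcp_rot: [2.048, 0.326, -2.056]
wrist_force: [-0.2, 0.2, -1.7]
width: 0.262
time: 13.32
tool_pos: [0.6067, -0.1019, 0.1178]
tcp_rot: [2.051, 0.326, -2.05]
wrist_force: [-0.5, 0.3, -2.2]
width: 0.264
time: 13.65
tool_pos: [0.6069, -0.1016, 0.1157]
tcp_rot: [2.051, 0.326, -2.05]
wrist_force: [0.7, 0.1, 0.6]
width: 0.266
scene 198 164 5.0
top 252 126 5.0
t 13.75 pos [ 0.6069 -0.1017  0.1157] w 22.9 F [-0.6 -0.2  1.1]
toolx,y,z: [[0.001, -0.0, -1.0], [0.311, -0.951, 0.0], [-0.951, -0.311, -0.001]]
```

View pics/b3.png

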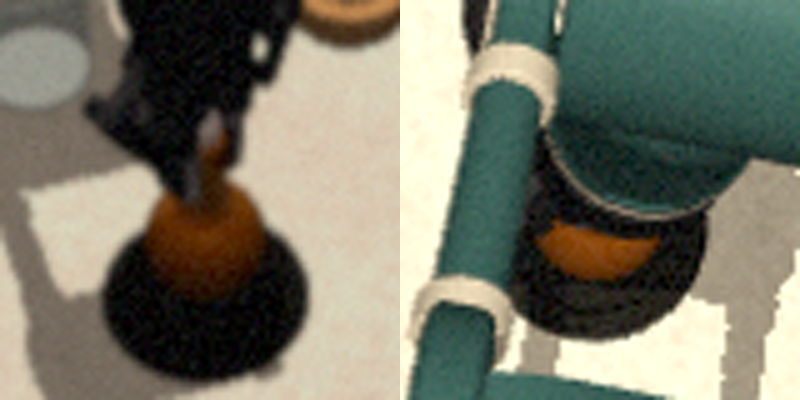

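The bulb rests at the black collar (scene crop 207,245) and contact has just begun. I press a little more, then release.

```bash

python3 -m creep '[{"grip":1.5,"dp":[0.1,0,0],"rotation":[0,0,0]},{"grip":1.5,"dp":[0.2,0,0],"rotation":[0,0,0]},{"grip":1.5,"dp":[0.2,0,0],"rotation":[0,0,0]},{"grip":1.5,"dp":[0.2,0,0],"rotation":[0,0,0]}]'
python3 -m creep '[{"grip":3,"dp":[-0.2,0,0],"rotation":[0,0,0]},{"grip":6,"dp":[-0.2,0,0],"rotation":[0,0,0]},{"grip":6,"dp":[-0.2,0,0],"rotation":[0,0,0]},{"grip":6,"dp":[-0.2,0,0],"rotation":[0,0,0]},{"grip":6,"dp":[-0.2,0,0],"rotation":[0,0,0]}]' 
python3 -m creep '[{"grip":6,"dp":[-2,0,0],"rotation":[0,0,0]},{"grip":6,"dp":[-5,0,0],"rotation":[0,0,0]},{"grip":6,"dp":[-8,0,0],"rotation":[0,0,0]},{"grip":6,"dp":[-11,0,0],"rotation":[0,0,0]},{"grip":6,"dp":[-14,0,0],"rotation":[0,0,0]}]' 
python3 look.py b4 .606 -.102 .08 40; python3 go.py .598,.2745,.255
```

```text
time: 14.08
tool_pos: [0.6074, -0.1019, 0.115]
tcp_rot: [2.052, 0.326, -2.049]
wrist_force: [-2.1, -0.6, 6.7]
width: 0.269
time: 14.5
tool_pos: [0.6063, -0.1016, 0.1148]
tcp_rot: [2.05, 0.327, -2.052]
wrist_force: [-0.2, -0.1, 0.7]
width: 0.698
time: 14.92
tool_pos: [0.6062, -0.1015, 0.2562]
tcp_rot: [2.05, 0.327, -2.052]
wrist_force: [0.3, -1.0, 0.0]
width: 0.704
scene 198 164 5.0
top 252 126 5.0
t 15.02 pos [ 0.61   -0.1023  0.2623] w 60.1 F [ 0.5 -1.4  1.4]
toolx,y,z: [[0.011, -0.002, -1.0], [0.311, -0.951, 0.006], [-0.95, -0.311, -0.01]]
.598,.2745,.255 dp cm [  0.63 -36.2  -10.55]
```

View pics/b4.png

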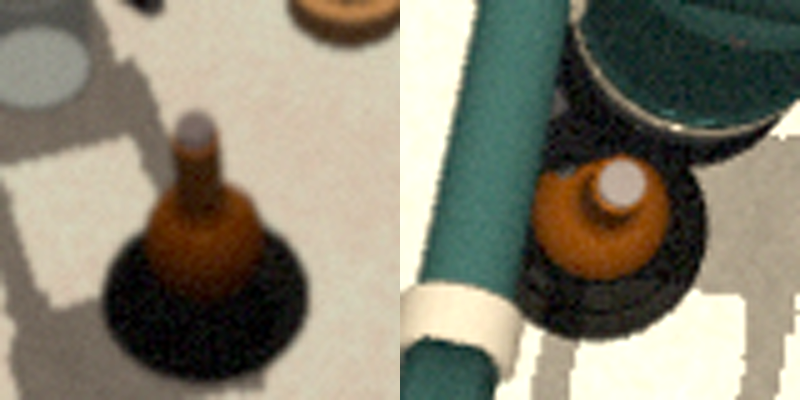

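The middle flask stands upright on the black ring. On to the large flask.

```bash

python3 -m creep '[{"grip":6,"dp":[0,-2,-0.6],"rotation":[0,0,0]},{"grip":6,"dp":[0,-5,-1.5],"rotation":[0,0,0]},{"grip":6,"dp":[0,-8,-2.4],"rotation":[0,0,0]},{"grip":6,"dp":[0,-11,-3.2],"rotation":[0,0,0]},{"grip":6,"dp":[0,-14,-4.1],"rotation":[0,0,0]}]' 
python3 -m creep '[{"grip":6,"dp":[0,-3,-0.9],"rotation":[0,0,0]},{"grip":6,"dp":[0,-6,-1.8],"rotation":[0,0,0]},{"grip":6,"dp":[0,-9,-2.6],"rotation":[0,0,0]},{"grip":6,"dp":[0,-12,-3.5],"rotation":[0,0,0]},{"grip":6,"dp":[0,-15,-4.4],"rotation":[0,0,0]}]' 
python3 -m creep '[{"grip":6,"dp":[0,-3,-0.9],"rotation":[0,0,0]},{"grip":6,"dp":[0,-6,-1.8],"rotation":[0,0,0]},{"grip":6,"dp":[0,-7.2,-2.1],"rotation":[0,0,0]},{"grip":6,"dp":[0,-7.2,-2.1],"rotation":[0,0,0]},{"grip":6,"dp":[0,-7.2,-2.1],"rotation":[0,0,0]}]' 
python3 go.py .598,.2745,.142
```

```text
time: 15.43
tool_pos: [0.6012, 0.0453, 0.254]
tcp_rot: [2.05, 0.326, -2.053]
wrist_force: [0.4, 0.3, 0.4]
width: 0.702
time: 15.85
tool_pos: [0.5965, 0.2018, 0.254]
tcp_rot: [2.049, 0.326, -2.052]
wrist_force: [0.5, 0.1, -0.9]
width: 0.705
time: 16.27
tool_pos: [0.5944, 0.2754, 0.2542]
tcp_rot: [2.048, 0.327, -2.051]
wrist_force: [-0.3, -1.6, 0.1]
width: 0.702
t 16.27 pos [0.5944 0.2754 0.2542] w 60.0 F [-0.3 -1.6  0.1]
toolx,y,z: [[-0.001, -0.001, -1.0], [0.312, -0.95, 0.001], [-0.95, -0.312, 0.002]]
.598,.2745,.142 dp cm [11.22  0.19 -0.34]
```

```bash

python3 -m creep '[{"grip":6.5,"dp":[2.5,0.1,-0.3],"rotation":[0,0,0]},{"grip":6.5,"dp":[5,0.1,-0.3],"rotation":[0,0,0]},{"grip":6.5,"dp":[7.5,0.1,-0.3],"rotation":[0,0,0]},{"grip":6.5,"dp":[10,0.1,-0.3],"rotation":[0,0,0]},{"grip":6.5,"dp":[11.8,0.1,-0.3],"rotation":[0,0,0]}]'
python3 -m creep '[{"grip":6.5,"dp":[0,0,0],"rotation":[0,0,0]},{"grip":6.5,"dp":[0,0,0],"rotation":[0,0,0]}]'
python3 go.py .598,.2745,.136; python3 look.py c1 .598 .2745 .12 40 
```

```text
time: 16.68
tool_pos: [0.5971, 0.2726, 0.1344]
tcp_rot: [2.048, 0.323, -2.055]
wrist_force: [-1.7, 0.3, -0.6]
width: 0.759
time: 16.85
tool_pos: [0.5972, 0.2733, 0.1358]
tcp_rot: [2.048, 0.324, -2.055]
wrist_force: [1.1, -0.1, 0.7]
width: 0.761
t 16.85 pos [0.5972 0.2733 0.1358] w 65.0 F [ 1.1 -0.1  0.7]
toolx,y,z: [[-0.003, -0.002, -1.0], [0.309, -0.951, 0.001], [-0.951, -0.309, 0.004]]
.598,.2745,.136 dp cm [-0.02 -0.09 -0.11]
scene 315 101 5.0
top 79 127 5.0
```

View pics/c1.png

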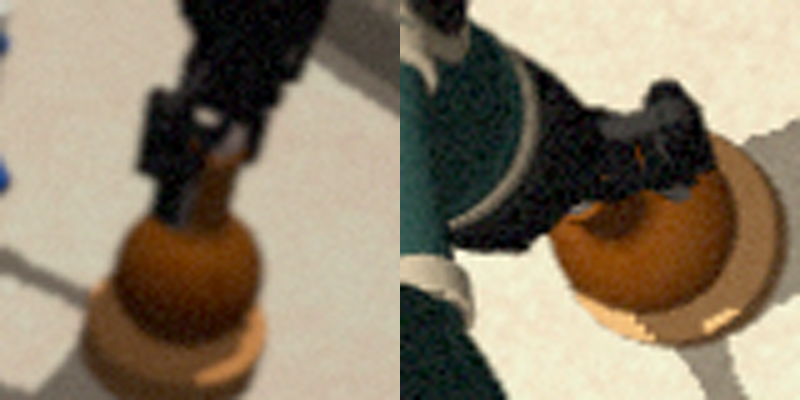

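The large flask's neck (scene crop 215,190) is between the open jaws. Closing at 60 N.

```bash

python3 -m creep '[{"grip":6,"dp":[0,0,0],"rotation":[0,0,0]},{"grip":4,"dp":[0,0,0],"rotation":[0,0,0]},{"grip":3,"dp":[0,0,0],"rotation":[0,0,0]},{"grip":1.8,"dp":[0,0,0],"rotation":[0,0,0]},{"grip":1.8,"dp":[0,0,0],"rotation":[0,0,0]}]' 60
python3 -m creep '[{"grip":1.8,"dp":[0,0,0],"rotation":[0,0,0]},{"grip":1.8,"dp":[0,0,0],"rotation":[0,0,0]},{"grip":1.8,"dp":[0,0,0],"rotation":[0,0,0]},{"grip":1.8,"dp":[0,0,0],"rotation":[0,0,0]}]'
python3 -m creep '[{"grip":1.8,"dp":[-0.5,0,0],"rotation":[0,0,0]},{"grip":1.8,"dp":[-1.5,0,0],"rotation":[0,0,0]},{"grip":1.8,"dp":[-3,0,0],"rotation":[0,0,0]},{"grip":1.8,"dp":[-3,0,0],"rotation":[0,0,0]},{"grip":1.8,"dp":[-3,0,0],"rotation":[0,0,0]}]'
python3 look.py c2 .598 .2745 .12 40; python3 go.py .4383,-.3256,.27
```

```text
time: 17.37
tool_pos: [0.5989, 0.2753, 0.1386]
tcp_rot: [2.053, 0.326, -2.048]
wrist_force: [0.4, -2.1, 3.4]
width: 0.312
time: 17.7
tool_pos: [0.5989, 0.2753, 0.1386]
tcp_rot: [2.053, 0.326, -2.049]
wrist_force: [0.4, -2.6, 6.1]
width: 0.312
time: 18.12
tool_pos: [0.5986, 0.2759, 0.1684]
tcp_rot: [2.053, 0.328, -2.049]
wrist_force: [0.2, 1.0, -1.9]
width: 0.313
scene 315 101 5.0
top 79 127 5.0
t 18.22 pos [0.5976 0.2753 0.1666] w 26.9 F [ 0.  -0.1 -2.6]
toolx,y,z: [[-0.001, -0.0, -1.0], [0.311, -0.951, -0.0], [-0.951, -0.311, 0.001]]
.4383,-.3256,.27 dp cm [-10.31  52.17  33.82]
```

View pics/c2.png

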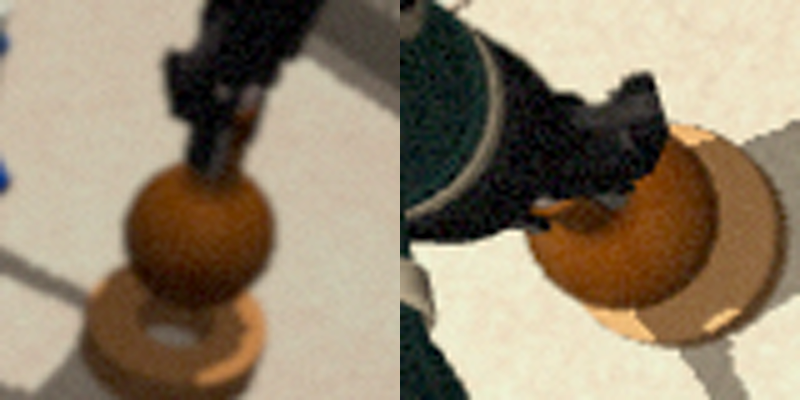

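The large flask is held and clear (the hole shows at 175,330). I raise it, then carry it to the large ring.

```bash

python3 -m creep '[{"grip":1.8,"dp":[-1.5,0,0],"rotation":[0,0,0]},{"grip":1.8,"dp":[-4,0,0],"rotation":[0,0,0]},{"grip":1.8,"dp":[-7,0,0],"rotation":[0,0,0]},{"grip":1.8,"dp":[-10,0,0],"rotation":[0,0,0]},{"grip":1.8,"dp":[-11.5,0,0],"rotation":[0,0,0]}]'
python3 -m creep '[{"grip":1.8,"dp":[0,1,0.6],"rotation":[0,0,0]},{"grip":1.8,"dp":[0,3,1.9],"rotation":[0,0,0]},{"grip":1.8,"dp":[0,5.5,3.6],"rotation":[0,0,0]},{"grip":1.8,"dp":[0,8,5.2],"rotation":[0,0,0]},{"grip":1.8,"dp":[0,10.5,6.8],"rotation":[0,0,0]}]'
python3 -m creep '[{"grip":1.8,"dp":[0,2.5,1.6],"rotation":[0,0,0]},{"grip":1.8,"dp":[0,5,3.2],"rotation":[0,0,0]},{"grip":1.8,"dp":[0,7.5,4.9],"rotation":[0,0,0]},{"grip":1.8,"dp":[0,10,6.5],"rotation":[0,0,0]},{"grip":1.8,"dp":[0,12.5,8.1],"rotation":[0,0,0]}]'
python3 -m creep '[{"grip":1.8,"dp":[0,2.5,1.6],"rotation":[0,0,0]},{"grip":1.8,"dp":[0,5,3.2],"rotation":[0,0,0]},{"grip":1.8,"dp":[0,7.5,4.9],"rotation":[0,0,0]},{"grip":1.8,"dp":[0,10,6.5],"rotation":[0,0,0]},{"grip":1.8,"dp":[0,12.5,8.1],"rotation":[0,0,0]}]'
python3 -m creep '[{"grip":1.8,"dp":[0,2.5,1.6],"rotation":[0,0,0]},{"grip":1.8,"dp":[0,5,3.2],"rotation":[0,0,0]},{"grip":1.8,"dp":[0,7.5,4.9],"rotation":[0,0,0]},{"grip":1.8,"dp":[0,10,6.5],"rotation":[0,0,0]},{"grip":1.8,"dp":[0,12.5,8.1],"rotation":[0,0,0]}]'
python3 go.py .4383,-.3256,.28
```

```text
time: 18.63
tool_pos: [0.5989, 0.2758, 0.2855]
tcp_rot: [2.055, 0.328, -2.048]
wrist_force: [0.9, 0.1, -0.8]
width: 0.317
time: 19.05
tool_pos: [0.5639, 0.1525, 0.2791]
tcp_rot: [2.045, 0.326, -2.055]
wrist_force: [0.4, 0.0, -1.8]
width: 0.313
time: 19.47
tool_pos: [0.5254, 0.0086, 0.2793]
tcp_rot: [2.046, 0.327, -2.056]
wrist_force: [0.6, -0.5, -1.7]
width: 0.316
time: 19.88
tool_pos: [0.4871, -0.1348, 0.2794]
tcp_rot: [2.048, 0.328, -2.056]
wrist_force: [0.3, -0.0, -1.3]
width: 0.315
time: 20.3
tool_pos: [0.449, -0.2783, 0.2794]
tcp_rot: [2.049, 0.329, -2.056]
wrist_force: [0.9, 1.1, -1.8]
width: 0.313
t 20.3 pos [ 0.449  -0.2783  0.2794] w 26.7 F [ 0.9  1.1 -1.8]
toolx,y,z: [[-0.004, 0.002, -1.0], [0.31, -0.951, -0.003], [-0.951, -0.31, 0.003]]
.4383,-.3256,.28 dp cm [-0.07  4.16  2.48]
```

```bash

python3 -m creep '[{"grip":1.8,"dp":[0,2,1.2],"rotation":[0,0,0]},{"grip":1.8,"dp":[0,3.5,2.1],"rotation":[0,0,0]},{"grip":1.8,"dp":[0,4.2,2.5],"rotation":[0,0,0]},{"grip":1.8,"dp":[0,4.2,2.5],"rotation":[0,0,0]},{"grip":1.8,"dp":[0,4.2,2.5],"rotation":[0,0,0]}]'
python3 -m creep '[{"grip":1.8,"dp":[2,0,0],"rotation":[0,0,0]},{"grip":1.8,"dp":[4.5,0,0],"rotation":[0,0,0]},{"grip":1.8,"dp":[7,0,0],"rotation":[0,0,0]},{"grip":1.8,"dp":[9,0,0],"rotation":[0,0,0]},{"grip":1.8,"dp":[10,0,0],"rotation":[0,0,0]}]'
python3 -m creep '[{"grip":1.8,"dp":[0,0,0],"rotation":[0,0,0]},{"grip":1.8,"dp":[0,0,0],"rotation":[0,0,0]},{"grip":1.8,"dp":[0,0,0],"rotation":[0,0,0]}]'
python3 look.py c3 .438 -.3255 .09 40; python3 go.py .4383,-.3256,.139
```

```text
time: 20.72
tool_pos: [0.4399, -0.3245, 0.2806]
tcp_rot: [2.051, 0.329, -2.054]
wrist_force: [0.2, 0.4, -2.1]
width: 0.314
time: 21.13
tool_pos: [0.4394, -0.3222, 0.1786]
tcp_rot: [2.048, 0.333, -2.056]
wrist_force: [-0.5, -0.0, -2.3]
width: 0.315
time: 21.38
tool_pos: [0.4418, -0.3254, 0.1838]
tcp_rot: [2.051, 0.325, -2.048]
wrist_force: [-0.3, -1.1, -1.4]
width: 0.313
scene 90 151 5.0
top 355 200 5.0
t 21.48 pos [ 0.442  -0.3258  0.1843] w 26.6 F [-0.4 -0.4 -0.9]
toolx,y,z: [[0.003, -0.002, -1.0], [0.311, -0.95, 0.003], [-0.95, -0.311, -0.002]]
.4383,-.3256,.139 dp cm [ 4.53 -0.15  0.35]
```

View pics/c3.png

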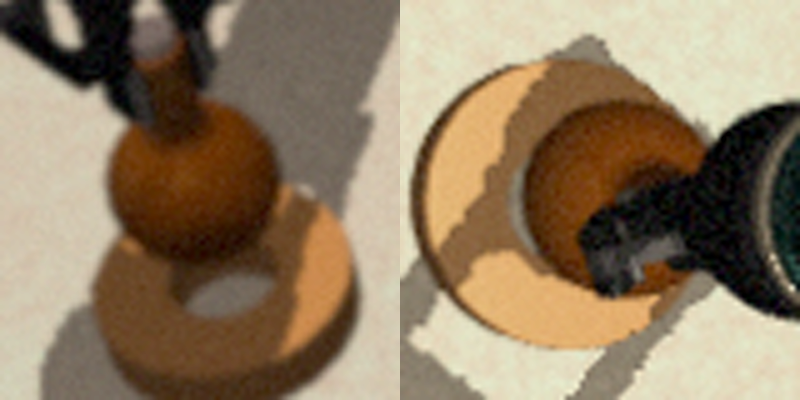

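The large flask hangs upright over the large ring, bulb at scene crop (193,180) above the hole at (230,295).

```bash

python3 -m creep '[{"grip":1.8,"dp":[1.5,0,0.2],"rotation":[0,0,0]},{"grip":1.8,"dp":[3,0,0.2],"rotation":[0,0,0]},{"grip":1.8,"dp":[3.6,0,0.2],"rotation":[0,0,0]},{"grip":1.8,"dp":[3.6,0,0.2],"rotation":[0,0,0]},{"grip":1.8,"dp":[3.6,0,0.2],"rotation":[0,0,0]}]'
python3 -m creep '[{"grip":1.8,"dp":[0.1,0,0],"rotation":[0,0,0]},{"grip":1.8,"dp":[0.3,0,0],"rotation":[0,0,0]},{"grip":1.8,"dp":[0.3,0,0],"rotation":[0,0,0]},{"grip":1.8,"dp":[0.3,0,0],"rotation":[0,0,0]},{"grip":1.8,"dp":[0.3,0,0],"rotation":[0,0,0]}]'
python3 -m creep '[{"grip":1.8,"dp":[0.1,0,0],"rotation":[0,0,0]},{"grip":1.8,"dp":[0.2,0,0],"rotation":[0,0,0]},{"grip":1.8,"dp":[0.2,0,0],"rotation":[0,0,0]},{"grip":1.8,"dp":[0.2,0,0],"rotation":[0,0,0]}]'
python3 look.py c4 .438 -.3255 .09 40; python3 go.py .4383,-.3256,.139
```

```text
time: 21.9
tool_pos: [0.4391, -0.326, 0.1468]
tcp_rot: [2.051, 0.326, -2.051]
wrist_force: [0.6, -0.3, -1.1]
width: 0.313
time: 22.32
tool_pos: [0.439, -0.3259, 0.1436]
tcp_rot: [2.051, 0.326, -2.05]
wrist_force: [-0.3, -0.1, -1.7]
width: 0.31
time: 22.65
tool_pos: [0.4388, -0.3257, 0.1411]
tcp_rot: [2.051, 0.327, -2.051]
wrist_force: [0.6, 1.1, -2.1]
width: 0.314
scene 90 151 5.0
top 355 200 5.0
t 22.75 pos [ 0.4389 -0.3258  0.1412] w 26.8 F [-0.7  0.  -0.6]
toolx,y,z: [[-0.0, 0.0, -1.0], [0.311, -0.951, -0.0], [-0.951, -0.311, 0.0]]
.4383,-.3256,.139 dp cm [ 0.22 -0.03  0.05]
```

View pics/c4.png

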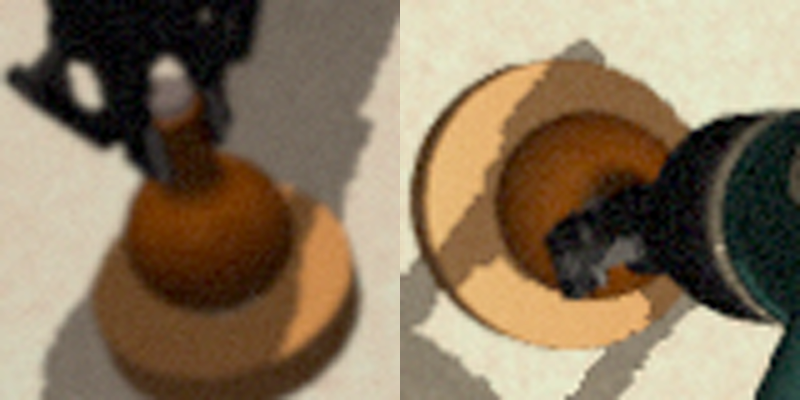

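The bulb is almost seated at (210,235); two more millimetre steps.

```bash

python3 -m creep '[{"grip":1.8,"dp":[0.1,0,0],"rotation":[0,0,0]},{"grip":1.8,"dp":[0.2,0,0],"rotation":[0,0,0]},{"grip":1.8,"dp":[0.2,0,0],"rotation":[0,0,0]},{"grip":1.8,"dp":[0.2,0,0],"rotation":[0,0,0]}]'
python3 -m creep '[{"grip":1.8,"dp":[0.1,0,0],"rotation":[0,0,0]},{"grip":1.8,"dp":[0.2,0,0],"rotation":[0,0,0]},{"grip":1.8,"dp":[0.2,0,0],"rotation":[0,0,0]},{"grip":1.8,"dp":[0.2,0,0],"rotation":[0,0,0]}]'
```

```text
time: 23.08
tool_pos: [0.439, -0.3259, 0.1393]
tcp_rot: [2.051, 0.326, -2.051]
wrist_force: [-0.1, -0.2, -0.9]
width: 0.317
time: 23.42
tool_pos: [0.4394, -0.3261, 0.1389]
tcp_rot: [2.052, 0.326, -2.05]
wrist_force: [-1.8, 2.5, 6.7]
width: 0.311
```

Contact: +6.7 N against −2 N while hanging. Releasing.

```bash

python3 -m creep '[{"grip":3,"dp":[-0.1,0,0],"rotation":[0,0,0]},{"grip":6,"dp":[-0.1,0,0],"rotation":[0,0,0]},{"grip":6.5,"dp":[-0.1,0,0],"rotation":[0,0,0]},{"grip":6.5,"dp":[-0.1,0,0],"rotation":[0,0,0]},{"grip":6.5,"dp":[-0.1,0,0],"rotation":[0,0,0]}]' 
python3 -m creep '[{"grip":6.5,"dp":[-2,0,0],"rotation":[0,0,0]},{"grip":6.5,"dp":[-4,0,0],"rotation":[0,0,0]},{"grip":6.5,"dp":[-7,0,0],"rotation":[0,0,0]},{"grip":6.5,"dp":[-10,0,0],"rotation":[0,0,0]},{"grip":6.5,"dp":[-11,0,0],"rotation":[0,0,0]}]' 
python3 look.py c5 .438 -.3255 .09 40; python3 go.py .606,-.102,.25
```

```text
time: 23.83
tool_pos: [0.4388, -0.3257, 0.138]
tcp_rot: [2.051, 0.327, -2.051]
wrist_force: [0.1, 0.1, -1.0]
width: 0.757
time: 24.25
tool_pos: [0.4407, -0.3273, 0.2533]
tcp_rot: [2.054, 0.321, -2.044]
wrist_force: [0.7, -0.2, -0.4]
width: 0.764
scene 90 151 5.0
top 355 200 5.0
t 24.35 pos [ 0.4404 -0.327   0.2513] w 64.5 F [ 0.2  0.5 -0.3]
toolx,y,z: [[0.005, -0.004, -1.0], [0.311, -0.951, 0.005], [-0.951, -0.311, -0.003]]
.606,-.102,.25 dp cm [  0.12 -16.24 -22.73]
```

View pics/c5.png

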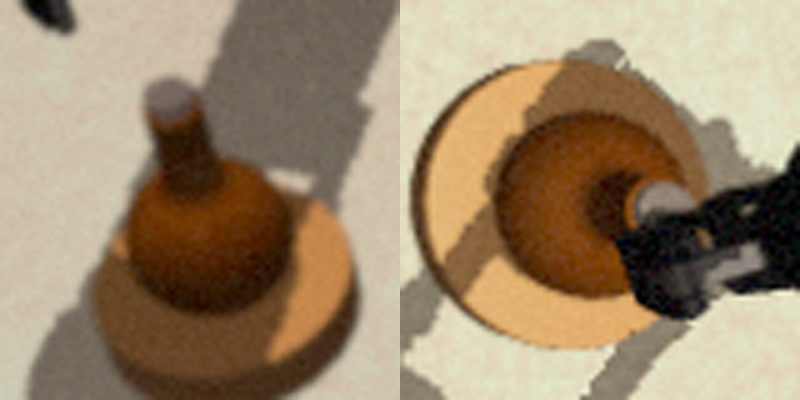

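The large flask stands upright on its ring. Back to the middle flask on the black ring.

```bash

python3 -m creep '[{"grip":6,"dp":[0,-1.7,-2.4],"rotation":[0,0,0]},{"grip":6,"dp":[0,-3.4,-4.8],"rotation":[0,0,0]},{"grip":6,"dp":[0,-5.1,-7.1],"rotation":[0,0,0]},{"grip":6,"dp":[0,-6.8,-9.5],"rotation":[0,0,0]},{"grip":6,"dp":[0,-8.5,-11.9],"rotation":[0,0,0]}]' 
python3 -m creep '[{"grip":6,"dp":[0,-1.7,-2.4],"rotation":[0,0,0]},{"grip":6,"dp":[0,-3.4,-4.8],"rotation":[0,0,0]},{"grip":6,"dp":[0,-5.1,-7.1],"rotation":[0,0,0]},{"grip":6,"dp":[0,-6.8,-9.5],"rotation":[0,0,0]},{"grip":6,"dp":[0,-7.8,-10.9],"rotation":[0,0,0]}]' 
python3 -m creep '[{"grip":6,"dp":[0,0,0],"rotation":[0,0,0]},{"grip":6,"dp":[0,0,0],"rotation":[0,0,0]},{"grip":6,"dp":[0,0,0],"rotation":[0,0,0]}]'
python3 go.py .606,-.102,.113
```

```text
time: 24.77
tool_pos: [0.5249, -0.2065, 0.2454]
tcp_rot: [2.049, 0.328, -2.056]
wrist_force: [0.4, -0.4, 0.7]
width: 0.703
time: 25.18
tool_pos: [0.6051, -0.0973, 0.2451]
tcp_rot: [2.048, 0.331, -2.054]
wrist_force: [0.7, -1.1, -0.1]
width: 0.702
time: 25.43
tool_pos: [0.6038, -0.1003, 0.2463]
tcp_rot: [2.048, 0.327, -2.054]
wrist_force: [-0.4, 0.1, 0.5]
width: 0.706
t 25.43 pos [ 0.6038 -0.1003  0.2463] w 60.3 F [-0.4  0.1  0.5]
toolx,y,z: [[-0.003, 0.0, -1.0], [0.311, -0.95, -0.001], [-0.95, -0.311, 0.003]]
.606,-.102,.113 dp cm [13.33  0.25 -0.2 ]
```

```bash

python3 -m creep '[{"grip":6,"dp":[3,0.2,-0.2],"rotation":[0,0,0]},{"grip":6,"dp":[6,0.2,-0.2],"rotation":[0,0,0]},{"grip":6,"dp":[9,0.2,-0.2],"rotation":[0,0,0]},{"grip":6,"dp":[11.5,0.2,-0.2],"rotation":[0,0,0]},{"grip":6,"dp":[13.4,0.2,-0.2],"rotation":[0,0,0]}]'
python3 -m creep '[{"grip":6,"dp":[0,0,0],"rotation":[0,0,0]},{"grip":6,"dp":[0,0,0],"rotation":[0,0,0]},{"grip":4,"dp":[0,0,0],"rotation":[0,0,0]},{"grip":3,"dp":[0,0,0],"rotation":[0,0,0]},{"grip":1.5,"dp":[0,0,0],"rotation":[0,0,0]}]' 50
python3 -m creep '[{"grip":1.5,"dp":[0,0,0],"rotation":[0,0,0]},{"grip":1.5,"dp":[0,0,0],"rotation":[0,0,0]},{"grip":1.5,"dp":[0,0,0],"rotation":[0,0,0]},{"grip":1.5,"dp":[0,0,0],"rotation":[0,0,0]},{"grip":1.5,"dp":[0,0,0],"rotation":[0,0,0]}]'
python3 -m creep '[{"grip":1.5,"dp":[-0.5,0,0],"rotation":[0,0,0]},{"grip":1.5,"dp":[-1.5,0,0],"rotation":[0,0,0]},{"grip":1.5,"dp":[-3,0,0],"rotation":[0,0,0]},{"grip":1.5,"dp":[-3,0,0],"rotation":[0,0,0]},{"grip":1.5,"dp":[-3,0,0],"rotation":[0,0,0]}]'
python3 look.py d1 .606 -.102 .1 40; python3 go.py .598,.275,.26
```

```text
time: 25.85
tool_pos: [0.6048, -0.1024, 0.111]
tcp_rot: [2.048, 0.326, -2.057]
wrist_force: [-0.1, 0.0, 1.1]
width: 0.705
time: 26.27
tool_pos: [0.6089, -0.1019, 0.1166]
tcp_rot: [2.054, 0.325, -2.047]
wrist_force: [0.9, -0.6, 0.3]
width: 0.285
time: 26.68
tool_pos: [0.609, -0.1019, 0.1162]
tcp_rot: [2.053, 0.325, -2.047]
wrist_force: [-0.3, -1.8, 5.7]
width: 0.265
time: 27.1
tool_pos: [0.6082, -0.1013, 0.1454]
tcp_rot: [2.053, 0.326, -2.048]
wrist_force: [0.2, -0.5, -1.3]
width: 0.265
scene 197 159 5.0
top 253 124 5.0
t 27.2 pos [ 0.607  -0.1011  0.1437] w 22.6 F [-1.1 -0.3 -1.5]
toolx,y,z: [[-0.001, 0.0, -1.0], [0.311, -0.951, -0.001], [-0.951, -0.311, 0.001]]
.598,.275,.26 dp cm [-11.62 -36.04 -10.82]
```

View pics/d1.png

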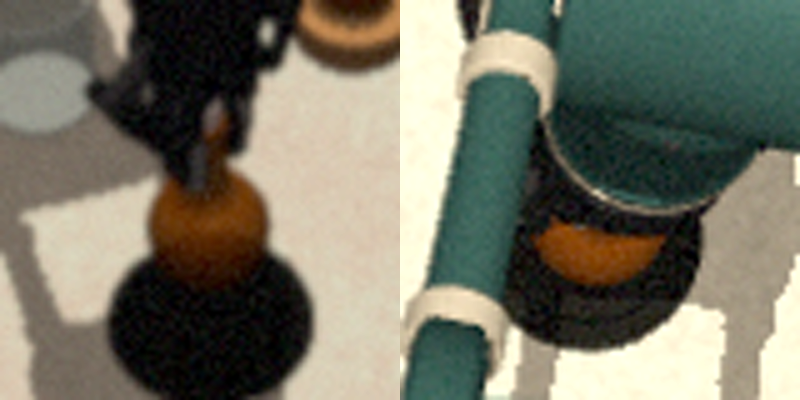

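The middle flask is held and raised (bulb at 210,225). I carry it to the middle ring.

```bash

python3 -m creep '[{"grip":1.5,"dp":[-1.5,0,0],"rotation":[0,0,0]},{"grip":1.5,"dp":[-4,0,0],"rotation":[0,0,0]},{"grip":1.5,"dp":[-7,0,0],"rotation":[0,0,0]},{"grip":1.5,"dp":[-9,0,0],"rotation":[0,0,0]},{"grip":1.5,"dp":[-10,0,0],"rotation":[0,0,0]}]'
python3 -m creep '[{"grip":1.5,"dp":[0,-1.2,-0.4],"rotation":[0,0,0]},{"grip":1.5,"dp":[0,-3.5,-1.1],"rotation":[0,0,0]},{"grip":1.5,"dp":[0,-6,-1.8],"rotation":[0,0,0]},{"grip":1.5,"dp":[0,-8.5,-2.6],"rotation":[0,0,0]},{"grip":1.5,"dp":[0,-11,-3.3],"rotation":[0,0,0]}]'
python3 -m creep '[{"grip":1.5,"dp":[0,-2.5,-0.8],"rotation":[0,0,0]},{"grip":1.5,"dp":[0,-5,-1.5],"rotation":[0,0,0]},{"grip":1.5,"dp":[0,-7.5,-2.3],"rotation":[0,0,0]},{"grip":1.5,"dp":[0,-10,-3],"rotation":[0,0,0]},{"grip":1.5,"dp":[0,-12.5,-3.8],"rotation":[0,0,0]}]'
python3 -m creep '[{"grip":1.5,"dp":[0,-2.5,-0.8],"rotation":[0,0,0]},{"grip":1.5,"dp":[0,-5,-1.5],"rotation":[0,0,0]},{"grip":1.5,"dp":[0,-7.5,-2.3],"rotation":[0,0,0]},{"grip":1.5,"dp":[0,-10,-3],"rotation":[0,0,0]},{"grip":1.5,"dp":[0,-12.5,-3.7],"rotation":[0,0,0]}]'
python3 -m creep '[{"grip":1.5,"dp":[0,0,0],"rotation":[0,0,0]},{"grip":1.5,"dp":[0,0,0],"rotation":[0,0,0]},{"grip":1.5,"dp":[0,0,0],"rotation":[0,0,0]},{"grip":1.5,"dp":[0,0,0],"rotation":[0,0,0]}]'
python3 go.py .598,.275,.1155
```

```text
time: 27.62
tool_pos: [0.6086, -0.1015, 0.2469]
tcp_rot: [2.054, 0.325, -2.047]
wrist_force: [0.6, 0.1, -2.2]
width: 0.268
time: 28.03
tool_pos: [0.603, 0.0154, 0.2412]
tcp_rot: [2.047, 0.328, -2.056]
wrist_force: [-0.4, -0.6, -1.7]
width: 0.261
time: 28.45
tool_pos: [0.5999, 0.146, 0.2411]
tcp_rot: [2.046, 0.327, -2.056]
wrist_force: [0.5, -0.1, -0.5]
width: 0.267
time: 28.87
tool_pos: [0.5962, 0.2761, 0.2409]
tcp_rot: [2.045, 0.326, -2.055]
wrist_force: [0.3, -0.5, -0.3]
width: 0.263
time: 29.2
tool_pos: [0.5976, 0.2737, 0.2428]
tcp_rot: [2.048, 0.325, -2.053]
wrist_force: [0.9, 0.1, -0.5]
width: 0.265
t 29.2 pos [0.5976 0.2737 0.2428] w 22.7 F [ 0.9  0.1 -0.5]
toolx,y,z: [[-0.002, -0.001, -1.0], [0.31, -0.951, 0.0], [-0.951, -0.31, 0.002]]
.598,.275,.1155 dp cm [12.73 -0.12 -0.11]
```

```bash

python3 -m creep '[{"grip":1.5,"dp":[3,-0.1,0],"rotation":[0,0,0]},{"grip":1.5,"dp":[6,-0.1,0],"rotation":[0,0,0]},{"grip":1.5,"dp":[9,-0.1,0],"rotation":[0,0,0]},{"grip":1.5,"dp":[11,-0.1,0],"rotation":[0,0,0]},{"grip":1.5,"dp":[11.8,-0.1,0],"rotation":[0,0,0]}]'
python3 -m creep '[{"grip":1.5,"dp":[0,0,0],"rotation":[0,0,0]},{"grip":1.5,"dp":[0.2,0,0],"rotation":[0,0,0]},{"grip":1.5,"dp":[0.4,0,0],"rotation":[0,0,0]},{"grip":1.5,"dp":[0.4,0,0],"rotation":[0,0,0]},{"grip":1.5,"dp":[0.4,0,0],"rotation":[0,0,0]}]'
python3 look.py d2 .598 .275 .08 40; python3 go.py .598,.275,.1155
```

```text
time: 29.62
tool_pos: [0.5953, 0.2729, 0.1215]
tcp_rot: [2.044, 0.323, -2.059]
wrist_force: [-0.3, -0.7, 2.7]
width: 0.266
time: 30.03
tool_pos: [0.599, 0.2757, 0.1239]
tcp_rot: [2.054, 0.327, -2.049]
wrist_force: [0.1, 0.6, -1.5]
width: 0.262
scene 312 111 5.0
top 85 130 5.0
t 30.13 pos [0.5986 0.2756 0.1234] w 22.4 F [-0.4  0.2 -0.8]
toolx,y,z: [[0.002, 0.001, -1.0], [0.311, -0.951, -0.0], [-0.951, -0.311, -0.002]]
.598,.275,.1155 dp cm [0.79 0.04 0.08]
```

View pics/d2.png

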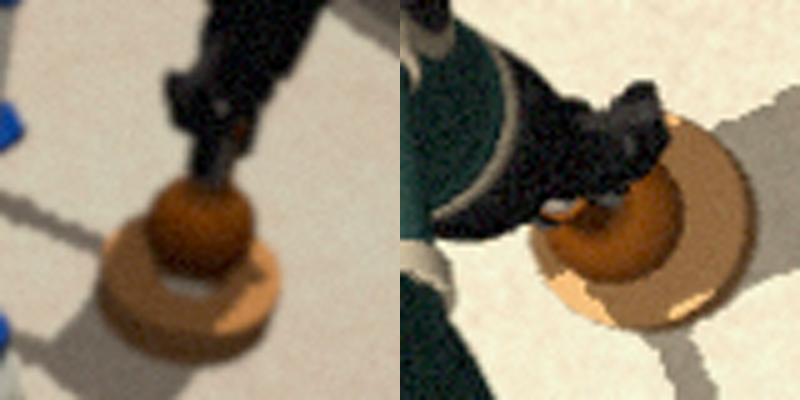

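The bulb (200,230) is centred and about 7 mm above its seat; the hole still shows at (188,285).

```bash

python3 -m creep '[{"grip":1.5,"dp":[0.2,0,0],"rotation":[0,0,0]},{"grip":1.5,"dp":[0.4,0,0],"rotation":[0,0,0]},{"grip":1.5,"dp":[0.4,0,0],"rotation":[0,0,0]},{"grip":1.5,"dp":[0.4,0,0],"rotation":[0,0,0]}]'
python3 -m creep '[{"grip":1.5,"dp":[0.1,0,0],"rotation":[0,0,0]},{"grip":1.5,"dp":[0.3,0,0],"rotation":[0,0,0]},{"grip":1.5,"dp":[0.3,0,0],"rotation":[0,0,0]},{"grip":1.5,"dp":[0.3,0,0],"rotation":[0,0,0]}]'
python3 -m creep '[{"grip":1.5,"dp":[0.1,0,0],"rotation":[0,0,0]},{"grip":1.5,"dp":[0.2,0,0],"rotation":[0,0,0]},{"grip":1.5,"dp":[0.2,0,0],"rotation":[0,0,0]},{"grip":1.5,"dp":[0.2,0,0],"rotation":[0,0,0]}]'
python3 look.py d3 .598 .275 .08 40
```

```text
time: 30.47
tool_pos: [0.5986, 0.2756, 0.119]
tcp_rot: [2.052, 0.327, -2.05]
wrist_force: [0.3, 0.2, 1.9]
width: 0.265
time: 30.8
tool_pos: [0.6001, 0.2754, 0.1174]
tcp_rot: [2.056, 0.327, -2.046]
wrist_force: [0.8, -1.7, 5.5]
width: 0.268
time: 31.13
tool_pos: [0.6008, 0.2756, 0.1171]
tcp_rot: [2.057, 0.327, -2.044]
wrist_force: [0.8, -3.5, 12.6]
width: 0.262
scene 312 111 5.0
top 85 130 5.0
```

View pics/d3.png

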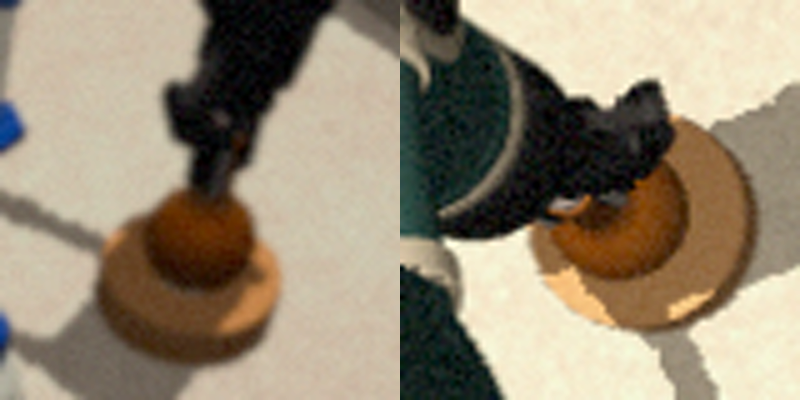

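Seated (12.6 N upward, hole hidden). I release and retreat to where both cameras see all rings.

```bash

python3 -m creep '[{"grip":1.5,"dp":[-0.3,0,0],"rotation":[0,0,0]},{"grip":3,"dp":[-0.3,0,0],"rotation":[0,0,0]},{"grip":6,"dp":[-0.3,0,0],"rotation":[0,0,0]},{"grip":6,"dp":[-0.3,0,0],"rotation":[0,0,0]},{"grip":6,"dp":[-0.3,0,0],"rotation":[0,0,0]}]' 
python3 -m creep '[{"grip":6,"dp":[0,0,0],"rotation":[0,0,0]},{"grip":6,"dp":[-2,0,0],"rotation":[0,0,0]},{"grip":6,"dp":[-5,0,0],"rotation":[0,0,0]},{"grip":6,"dp":[-8,0,0],"rotation":[0,0,0]},{"grip":6,"dp":[-11,0,0],"rotation":[0,0,0]}]' 
python3 -m creep '[{"grip":6,"dp":[-3,0,0],"rotation":[0,0,0]},{"grip":6,"dp":[-5,0,0],"rotation":[0,0,0]},{"grip":6,"dp":[-5,3,1],"rotation":[0,0,0]},{"grip":6,"dp":[-5,7,2.2],"rotation":[0,0,0]},{"grip":6,"dp":[-5,11,3.5],"rotation":[0,0,0]}]' 
python3 -m creep '[{"grip":6,"dp":[0,4,1.2],"rotation":[0,0,0]},{"grip":6,"dp":[0,8,2.5],"rotation":[0,0,0]},{"grip":6,"dp":[0,12,3.6],"rotation":[0,0,0]},{"grip":6,"dp":[0,12,3.6],"rotation":[0,0,0]},{"grip":6,"dp":[0,12,3.6],"rotation":[0,0,0]}]' 
python3 - <<'E'
from h import *
o=[]
for n in('scene','top'):
    p,_=bot.read_camera(n); cv2.imwrite(f'pics/{n}_f.png',p[:,:,::-1]); o.append(p[:,:,::-1])
cv2.imwrite('pics/fin.png',cv2.resize(np.hstack(o),(800,300),interpolation=cv2.INTER_AREA))
E
```

```text
time: 31.65
tool_pos: [0.5972, 0.2752, 0.1152]
tcp_rot: [2.049, 0.326, -2.053]
wrist_force: [0.0, -0.9, -0.9]
width: 0.698
time: 32.07
tool_pos: [0.5974, 0.2752, 0.2264]
tcp_rot: [2.049, 0.326, -2.053]
wrist_force: [0.9, 0.9, 0.4]
width: 0.701
time: 32.48
tool_pos: [0.599, 0.1603, 0.2768]
tcp_rot: [2.05, 0.329, -2.048]
wrist_force: [0.3, -0.4, -0.7]
width: 0.702
time: 32.9
tool_pos: [0.6018, 0.0328, 0.276]
tcp_rot: [2.053, 0.323, -2.054]
wrist_force: [0.4, 0.9, -0.1]
width: 0.701
```

View pics/scene_f.png

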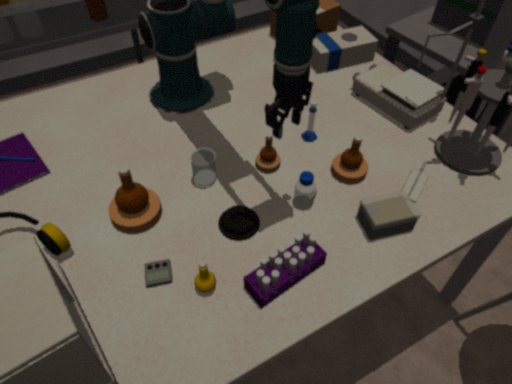

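View pics/top_f.png

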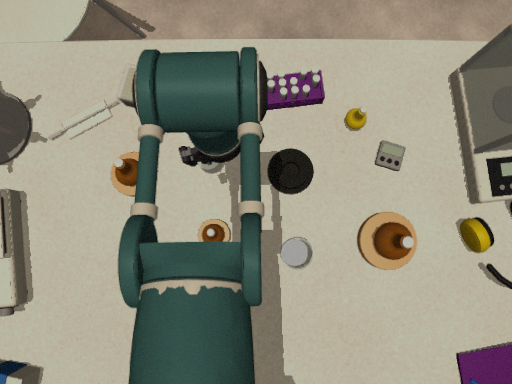

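Everything stands on its own ring: small at scene (267,157), middle at (352,160), large at (133,200); the black ring is empty and the bystanders are unmoved. A final overlay check follows, with the expected seated stopper and bulb drawn in.

```bash
python3 - <<'E'
from h import *
F=[('L',.4383,-.3256,.067,.0425,.106,.012),('M',.5978,.2748,.053,.032,.090,.010),('S',.4541,.0797,.045,.0255,.080,.008)]
rows=[]
for n in('scene','top'):
    im=cv2.imread(f'pics/{n}_f.png'); r=[]
    for k,x,y,z,rb,h,rs in F:
        q=proj(n,[x,y,z+.02])[0]; a,b=int(q[0])-30,int(q[1])-30
        c=np.clip(crop(im,a,b,60,60,4.4)*1.5,0,255).astype(np.uint8)
        circ(n,c,x,y,rs,z+h,4.4,a,b,(255,0,255)); 
        cc=bot.get_calibration(n); o=-cv2.Rodrigues(cc['rvec'])[0].T@cc['tvec']; P=np.array([x,y,z]); d=o-P; D=np.linalg.norm(d); d/=D
        e=np.cross(d,[1,0,0]); e/=np.linalg.norm(e); g=np.cross(d,e); t=np.linspace(0,6.28,60)
        C=P+d*rb*rb/D; rr=rb*np.sqrt(1-(rb/D)**2)
        w=proj(n,C+rr*(np.outer(np.cos(t),e)+np.outer(np.sin(t),g)))
        cv2.polylines(c,[np.round((w-[a,b]+.5)*4.4).astype(int)],True,(0,255,0),1); r.append(c)
    rows.append(np.hstack(r))
cv2.imwrite('pics/chk.png',np.vstack(rows))
E
```

```text
(no output)
```

View pics/chk.png

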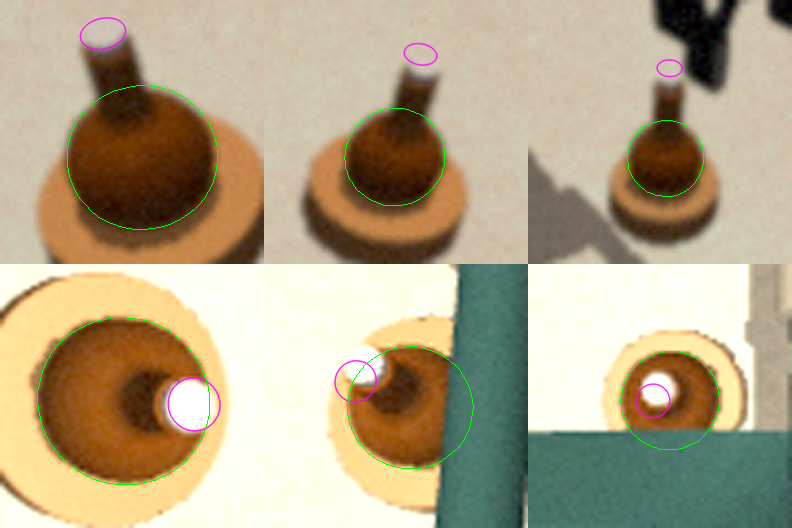

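The bulbs coincide with the seated outlines. The middle and small necks lean a few degrees, far below 25. One last check: that nothing is rocking, and that the robot is clear and still.

```bash

python3 -m creep '[{"grip":6,"dp":[0,0,0],"rotation":[0,0,0]},{"grip":6,"dp":[0,0,0],"rotation":[0,0,0]},{"grip":6,"dp":[0,0,0],"rotation":[0,0,0]},{"grip":6,"dp":[0,0,0],"rotation":[0,0,0]},{"grip":6,"dp":[0,0,0],"rotation":[0,0,0]}]' 
python3 - <<'E'
from h import *
p,_=bot.read_camera('scene'); g=cv2.GaussianBlur(p[:,:,::-1],(5,5),0); a=cv2.GaussianBlur(cv2.imread('pics/scene_f.png'),(5,5),0); b=cv2.GaussianBlur(cv2.imread('pics/scene0.png'),(5,5),0)
for k,(u,v) in dict(L=(133,195),M=(352,158),S=(267,153)).items(): print(k,cv2.absdiff(g,a)[v-25:v+25,u-15:u+15].max())
for k,(u,v) in dict(beaker=(204,168),bottle=(305,188),cyl=(310,125)).items(): print(k,cv2.phaseCorrelate(*[cv2.cvtColor(x,6)[v-20:v+20,u-16:u+16].astype(np.float64) for x in(b,g)]))
E
```

```text
time: 33.42
tool_pos: [0.602, 0.036, 0.2762]
tcp_rot: [2.05, 0.328, -2.05]
wrist_force: [-0.7, 1.0, 0.5]
width: 0.701
L 5
M 3
S 50
beaker ((-10.160785742168358, 1.8183502799416473), -0.1158101991424787)
bottle ((0.10189102030894226, -0.16201666022062966), 1.0123927864856601)
cyl ((19.98887135268867, 8.468415418154098), -0.03873061643572871)
```

Flasks L and M are still. S and two bystanders are confused by the gripper or its shadow in the window, so I'll look myself.

```bash
python3 - <<'E'
from h import *
p,_=bot.read_camera('scene'); g=p[:,:,::-1]; a=cv2.imread('pics/scene_f.png'); b=cv2.imread('pics/scene0.png')
gb,ab=[cv2.GaussianBlur(x,(5,5),0) for x in(g,a)]
print('S',cv2.absdiff(gb,ab)[140:175,252:274].max(), cv2.absdiff(gb,ab)[140:175,252:290].max())
o=[cv2.resize(np.ascontiguousarray(x[90:215,185:325]),(400,357),interpolation=cv2.INTER_CUBIC) for x in(b,g)]
cv2.imwrite('pics/cmp.png',np.hstack(o))
E
```

```text
S 17 17
```

View pics/cmp.png

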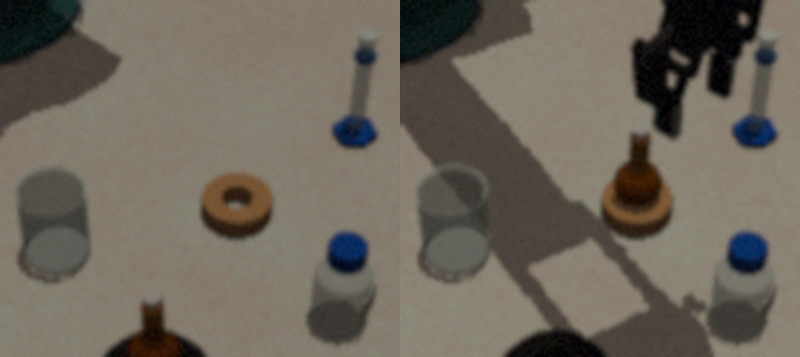

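The bystanders stand at the same pixels before and after: beaker (53,225), bottle (345,290), cylinder (355,90). The small flask is upright. I compare two fresh frames for rest, then hand in.

```bash
python3 - <<'E'
from h import *
f=lambda:cv2.GaussianBlur(bot.read_camera('scene')[0],(5,5),0)
a=f();[bot.read_camera('scene') for _ in range(6)];b=f()
for k,(u,v) in dict(L=(133,195),M=(352,158),S=(267,155)).items(): print(k,cv2.absdiff(a,b)[v-15:v+15,u-12:u+12].max())
E
```

```text
L 4
M 5
S 5
```

```bash
python3 -c "
from workcell import bot
print(bot.finish_job())"
```

```text
the job is handed in; nothing more can be done
None
```

All three flasks now stand on their own cork rings, and I handed the job in at about 34 s of the 120 s. I moved the small flask from the black ring to the small ring and parked the middle flask on the black ring. Then I moved the large flask to the large ring and the middle flask from the black ring to the middle ring.

**Last checks:**
- **Seating:** each bulb lines up with its expected seated outline. In the top view the arm hid part of the small and middle bulbs, so for those two the check rests mainly on the scene camera.
- **Tilt:** the middle and small necks lean by a few degrees, against a limit of 25 degrees. The large flask looks upright.
- **At rest:** fresh frames about 0.4 s apart showed no motion of any flask. An earlier comparison had flagged the small flask, most likely because the gripper and its shadow were in that window.
- **Bystanders:** the beaker, bottle and cylinder look to be at the same pixels as at the start. The automatic shift check agreed for the bottle. It failed for the beaker and cylinder, probably because of the arm's shadow and the gripper, so I compared those two by eye.
- **Robot:** the gripper was open, above everything and touching nothing.

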